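# Stack a fish burger on the free scale and call it ready

### The job

One of the two scales still has a tub on its plate: on the other, empty plate build one fish burger as a straight stack in the middle of the plate, with the flat bottom bun first, then every fish cake on the table, and the domed top bun last, each layer lying flat, right way up and centred. When the burger is complete, press the call bell's plunger all the way down and let it come up again. Leave the tub and the jar standing where they are.

Things in the scene. Friction and masses are not known exactly. Their poses are not given: they have to be found in the camera images.
- base_bun: bottom bun: a plain flat tan bread disc, rigid, 66 mm across, 16 mm thick, lying flat on the table; origin: centre of its underside, z up
- cake0: frozen fish cake, a hard brown flat disc 60 mm across and 11 mm thick, lying flat on the table, either face up; origin: the middle of the disc, half way through its thickness, z along its axis. Only three to five of the cakes are there; an absent one reads None
- cake1: frozen fish cake, a hard brown flat disc 60 mm across and 11 mm thick, lying flat on the table, either face up; origin: the middle of the disc, half way through its thickness, z along its axis. Only three to five of the cakes are there; an absent one reads None
- cake2: frozen fish cake, a hard brown flat disc 60 mm across and 11 mm thick, lying flat on the table, either face up; origin: the middle of the disc, half way through its thickness, z along its axis. Only three to five of the cakes are there; an absent one reads None
- cake3: frozen fish cake, a hard brown flat disc 60 mm across and 11 mm thick, lying flat on the table, either face up; origin: the middle of the disc, half way through its thickness, z along its axis. Only three to five of the cakes are there; an absent one reads None
- cake4: frozen fish cake, a hard brown flat disc 60 mm across and 11 mm thick, lying flat on the table, either face up; origin: the middle of the disc, half way through its thickness, z along its axis. Only three to five of the cakes are there; an absent one reads None
- top_bun: top bun: tan bread disc with a domed brown top, rigid, 66 mm across, upright rim 12 mm high, 26 mm high at the middle; origin: centre of its flat underside, z up (dome side up)
- plate_left (a point): centre of the upper face of the flat round white plate (150 mm across, no rim) on the bench scale on the robot's left side; 69 mm above the table; z up. The plate and scale are fixed; the scale is 210 mm deep (its x) by 180 mm wide, its centre 15 mm to the plate's -x
- tub_left: filled white tub with a lid, 106 x 81 x 53 mm high, about 0.6 kg, standing in the middle of the left scale's plate if it is there; only one of the two tubs is there, the other reads None; origin: centre of its underside
- plate_right (a point): centre of the upper face of the flat round white plate (150 mm across, no rim) on the bench scale on the robot's right side; 69 mm above the table; z up. The plate and scale are fixed; the scale is 210 mm deep (its x) by 180 mm wide, its centre 15 mm to the plate's -x
- tub_right: filled white tub with a lid, 106 x 81 x 53 mm high, about 0.6 kg, standing in the middle of the right scale's plate if it is there; only one of the two tubs is there, the other reads None; origin: centre of its underside
- bell_plunger (a joint): travel of the call bell's spring plunger: 0 up at rest, 0.008 m fully down at its stop (about 6 N), it springs back
- bell_top (a point): centre of the top of the plunger's round brass head (24 mm across), 60 mm above the table when up; it sits on a fixed steel desk bell, a dome 74 mm across on a black foot 80 mm across
- jar: closed glass jar, 54 mm across, 70 mm high, a bystander; origin: centre of its underside
Mind the look-alikes: they are no part of the job. Leave any red or turquoise look-alike of the base_bun alone.

How it is judged:
By the outcome, as a careful person would: the job done as asked, in the order asked, and still so for the second after the job is handed in, with the robot touching nothing.
Of tub_left, tub_right only 1 to 1 are there at a start; the rules pass over those that are not, and their reading is None.
Of cake0, cake1, cake2, cake3, cake4 only 3 to 5 are there at a start; the rules pass over those that are not, and their reading is None.
At some moment in a run one of cake0, cake1, cake2, cake3, cake4, top_bun may be knocked a few centimetres aside while the robot is not near it.
It also fails if it takes over 210 s, if anything falls off the work surface, if the arm or the gripper's body presses on something with over 40 N, if the wrist force passes 120 N, or if a joint passes its speed limit or range.

### The arm

A 7-joint arm with a two-finger parallel gripper is mounted at the origin on the work surface. World frame = base frame: x ahead of the robot, y to its left, z up, the work surface at z = 0. Lengths are in m, angles in rad, forces in N, time in s.
With the tool pointing down it reaches from about 0.4 to 0.875 m from the base axis. Payload 6.5 kg.
Tool frame: the origin (TCP) lies at the very end of the fingers, on their centre line; the grasp point (between the pads) lies 19 mm behind it (r.grip_point_offset is the distance from the TCP to the grasp point, in m); z points along the fingers, y is the line along which they close (so a half turn about z gives the same grasp; the last joint's range is limited). The gripper opens to 88 mm and grips with 3 to 60 N. Pads are 18 mm wide; open, the fingers measure 123 mm over their backs; the gripper's body (75 mm by 187 mm) begins 45 mm behind the grasp point.
Start: joints at [-1.211, 0.536, -0.004, 1.538, 0.003, 1.067, -0.071], TCP at [0.268, 0.592, 0.239] pointing down, gripper open.
Joint ranges: [-2.7, 2.7], [-0.37, 2.16], [-1.27, 1.26], [0.24, 2.4], [-1.31, 4.45], [0.19, 1.91], [-2.76, 2.76]. Speed limits (rad/s): [2.39, 2.39, 3.14, 3.14, 3.14, 3.14, 3.14].

### API

Orientations are given as a rotation vector (axis times angle).
In Python, from plant import get_state, get_image, ticket, finder, r gives the robot as it stands. The module is installed in compiled form; this text tells all that it offers.
- The arm moves only by the tool move_arm, never from a script. Its argument "increments" is a list of rows, each a list of 3 entries, a list of its own where there are three numbers: the shift along the tool's x, y, z in cm, then the turn about the tool's z in rad, then the finger opening in cm, from 0 to 8.81. A call has exactly 5 rows; each row is the pose to reach, as a shift and turn from the pose commanded when the call began, along the tool's axes at that moment; what a row does not reach only later rows make up. A row lasts 1/10 s, in which the tool goes at most 50 mm and 8.59 degrees, less where a joint would pass 70% of its speed; a pose out of reach is approached as far as the arm can. A call with a gripper value outside its range is refused whole. The fingers move at their own pace and stop on an object; "grip_force" is the grip in N (left out, the last holds). Time passes only in rows, so rows that repeat a pose let the fingers close, or fill a call up. It gives the time, the measured TCP pose, the force, the opening and the grip force at its end, in the units of the state.
- get_state(): the state, without advancing time (a new reading comes with each control period).
- get_image(name): name is "scene" or "top" or "wrist"; returns a dict with "frame" (384x512x3 uint8, red, green, blue), "range_z" (384x512 float32, m along the optical axis (not along the pixel's ray), 0 where there is no reading), "intrinsics" (3x3 intrinsics, pixels), "extrinsics" (4x4, takes a point from camera to world coordinates); the wrist camera has in their place "T_tool_cam" (4x4, takes a point from camera to tool coordinates, whose origin is the TCP and whose axes are the flange's). Camera axes: x right, y up, looking along -z (the intrinsics and any distortion apply to the point x, -y, -z); pixel columns grow to the right and rows downward; lengths in m; the calibration is good to about 2 mm. A picture is of the moment at which its call begins: read the wrist's pose just before it.
- ticket.sign_off(): hands the job in; it is judged then, once.
Trained networks look in a picture, given as the dict that the camera call returned (one of the last four; its "shot" number tells which), for a name from the list of things; names that differ only in an ending like _2 or _b are one class to them, and where a whole thing is asked for, a point or a joint stands for the part that bears it (a point fixed in the world has none). Each returns a list of dicts, best first, with "p" (0 to 1); they miss things now and then, are a little off and sometimes report something else, mostly with a low value. They report only what shows in the picture. A call takes as long as a camera call. They do not tell look-alikes from the thing itself.
- finder.cut_out(picture, name): "pixels" (384x512 bool, what is visible of it) and "rect" ([left, top, right, bottom] in pixels, round what is visible of it).
The state is a dict: "t": time; "joints": joint angles; "dq": joint speeds; "tau": joint torques, N m; "position": TCP position; "orientation": TCP orientation; "contact_force": force on the tool from outside, world axes, zero at the start; "ft_torque": the same for the moment, N m; "gripper_width": finger opening in m; "gripper_force": force on a finger pad.
Only numpy, scipy, OpenCV 4.12 (cv2) and the standard library are available. Lean on these libraries where they do the work, as an engineer would, in place of code of your own. Each camera call takes 0.05 s, during which the arm holds its last target. There are 200 camera calls.

## Working session

There is one attempt and no reset: what is moved stays moved. The work goes in short steps, Python scripts to look and compute and a tool call to move; the robot and the scene stay as the last step left them, time stands still between calls to the robot, and variables do not carry over. Pictures are saved under pics/ and viewed, at most 14 in all, crops included, and the job is handed in when it is done.

Besides the shell and the picture viewer there is one more tool, called after ">>>" in YAML: its name, and indented under it one key for each argument. move_arm: Moves the arm, as the interface text tells. Its arguments: {"type":"object","properties":{"increments":{"type":"array"},"grip_force":{"type":"number"}},"required":["increments"]}

```bash
mkdir -p pics
cat > h.py <<'E'
import numpy as np, cv2
from scipy.spatial.transform import Rotation as R
from plant import get_state, get_image, ticket, finder, r
def ext(im, st=None):
    if "extrinsics" in im: return np.array(im["extrinsics"])
    T=np.eye(4); T[:3,:3]=R.from_rotvec(st["orientation"]).as_matrix(); T[:3,3]=st["position"]
    return T@np.array(im["T_tool_cam"])
def cloud(im, st=None):
    z=im["range_z"]; K=np.array(im["intrinsics"]); v,u=np.mgrid[:z.shape[0],:z.shape[1]]
    P=np.stack([(u-K[0,2])/K[0,0]*z,-(v-K[1,2])/K[1,1]*z,-z],-1)
    T=ext(im,st); W=P@T[:3,:3].T+T[:3,3]; W[z==0]=np.nan
    return W
def save(im,n,crop=None,s=1):
    f=im["frame"][...,::-1]
    if crop: f=f[crop[1]:crop[3],crop[0]:crop[2]]
    cv2.imwrite("pics/"+n,cv2.resize(f,None,fx=s,fy=s,interpolation=cv2.INTER_CUBIC))
E
python3 - <<'E'
from h import *
s=get_state(); print(s["position"],R.from_rotvec(s["orientation"]).as_matrix().round(3).tolist(),s["gripper_width"])
a=get_image("top"); b=get_image("scene")
save(a,"top0.png",s=1.5); save(b,"scene0.png",s=1.5)
for n,im in(("top",a),("scene",b)):
    W=cloud(im); print(n,[k for k in im if k not in("frame","range_z")])
    for t in("base_bun","cake0","top_bun","tub_left","bell_top","jar"):
        for d in finder.cut_out(im,t):
            p=W[d["pixels"]]; print(t,round(d["p"],2),np.round(d["rect"]).tolist(),np.nanmedian(p,0).round(3),np.nanmax(p[:,2]).round(3))
E
```

```text
[0.26823942 0.59138312 0.23783703] [[-0.911, 0.413, -0.001], [0.413, 0.911, -0.002], [-0.0, -0.002, -1.0]] 0.08830783196678672
top ['intrinsics', 'extrinsics', 'shot']
base_bun 0.97 [290.0, 142.0, 309.0, 164.0] [ 0.683 -0.123  0.018] 0.024
base_bun 0.81 [339.0, 252.0, 368.0, 274.0] [ 0.375 -0.262  0.017] 0.023
base_bun 0.81 [240.0, 226.0, 264.0, 250.0] [0.438 0.003 0.017] 0.023
cake0 0.8 [243.0, 142.0, 266.0, 166.0] [0.681 0.004 0.013] 0.02
cake0 0.66 [196.0, 189.0, 218.0, 202.0] [0.556 0.13  0.012] 0.018
cake0 0.58 [287.0, 220.0, 310.0, 244.0] [ 0.455 -0.122  0.013] 0.018
cake0 0.53 [283.0, 187.0, 309.0, 208.0] [ 0.557 -0.116  0.013] 0.017
top_bun 0.86 [245.0, 183.0, 268.0, 206.0] [ 0.553 -0.01   0.023] 0.032
bell_top 0.4 [195.0, 226.0, 209.0, 236.0] [0.453 0.137 0.061] 0.066
jar 0.93 [195.0, 138.0, 218.0, 164.0] [0.67  0.136 0.07 ] 0.077
scene ['intrinsics', 'extrinsics', 'shot']
base_bun 0.69 [253.0, 140.0, 266.0, 150.0] [ 0.377 -0.252  0.015] 0.019
base_bun 0.58 [186.0, 185.0, 206.0, 201.0] [ 0.688 -0.113  0.015] 0.019
base_bun 0.57 [277.0, 184.0, 298.0, 199.0] [0.442 0.011 0.015] 0.019
cake0 0.75 [253.0, 166.0, 268.0, 180.0] [ 0.456 -0.116  0.01 ] 0.014
cake0 0.72 [224.0, 176.0, 246.0, 190.0] [ 0.56  -0.109  0.01 ] 0.013
cake0 0.64 [264.0, 222.0, 292.0, 240.0] [0.558 0.137 0.01 ] 0.015
cake0 0.61 [205.0, 213.0, 226.0, 229.0] [0.684 0.007 0.01 ] 0.014
top_bun 0.55 [240.0, 188.0, 262.0, 210.0] [0.562 0.004 0.02 ] 0.029
jar 0.91 [226.0, 223.0, 247.0, 260.0] [0.685 0.156 0.048] 0.072
jar 0.29 [266.0, 222.0, 291.0, 240.0] [0.557 0.137 0.01 ] 0.015
```

View pics/top0.png

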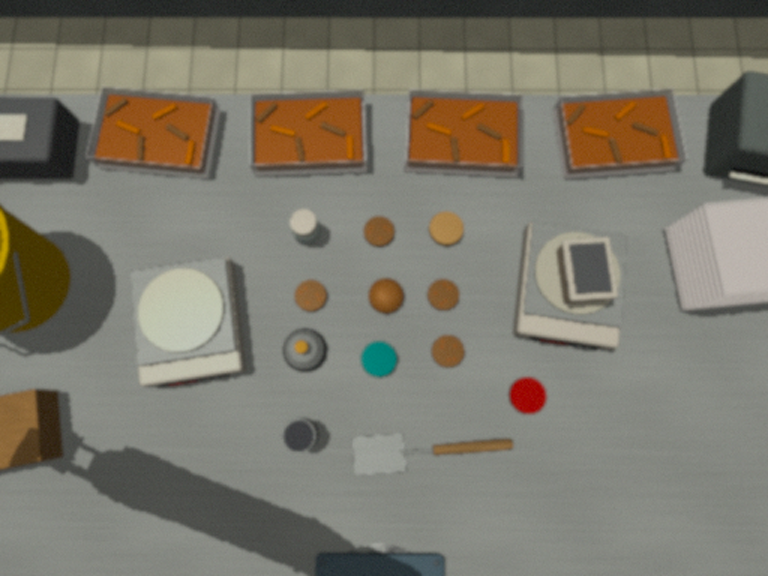

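View pics/scene0.png

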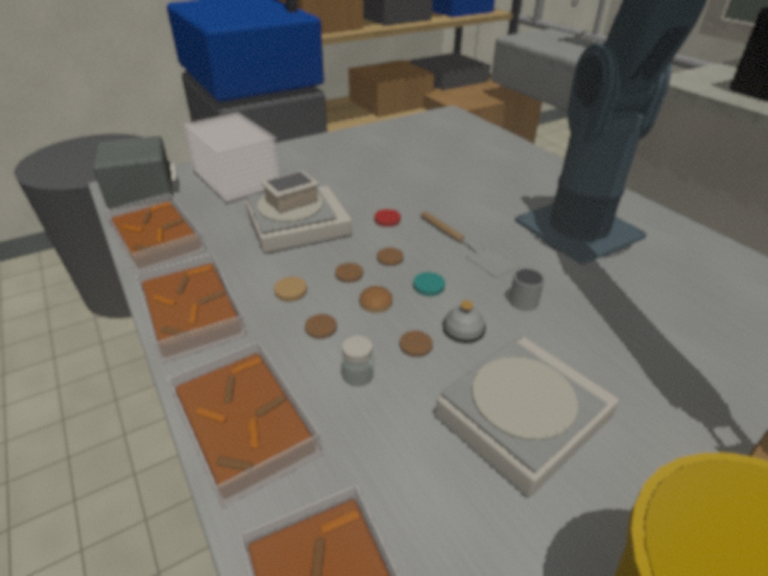

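Candidates for base_bun in the top picture (raw pixels):
- Tan disc at (297,152).
- Turquoise disc at (252,238), a look-alike.
- Red disc at (353,263), a look-alike.
- Domed bun at (257,197), which is top_bun.

I choose the tan disc. There are four cakes, at (253,154), (207,196), (296,196) and (298,234). The left plate (120,206) is empty, and the tub is on the right plate.

First I'll go over the left plate to measure it.

>>> move_arm:
  increments:
    - [[-3, -0.5, -1], 0, 8.8]
    - [[-6, -1, -2], 0, 8.8]
    - [[-9, -1.5, -3], 0, 8.8]
    - [[-12, -2, -4], 0, 8.8]
    - [[-14, -2.5, -5], 0, 8.8]

```text
t: 1.2
position: [0.388, 0.5096, 0.2892]
orientation: [0.667, 3.069, -0.0]
contact_force: [0.7, -0.3, -0.0]
gripper_width: 0.0885
gripper_force: 0.0
```

>>> move_arm:
  increments:
    - [[-3, -0.5, -1], -0.1, 8.8]
    - [[-7, -1, -2], -0.2, 8.8]
    - [[-11, -1.5, -3], -0.3, 8.8]
    - [[-14, -2.5, -5], -0.426, 8.8]
    - [[-14, -2.5, -5], -0.426, 8.8]

```text
t: 1.7
position: [0.5088, 0.4263, 0.3415]
orientation: [0.008, 3.136, 0.001]
contact_force: [-0.1, -1.1, -0.2]
gripper_width: 0.0879
gripper_force: 0.0
```

```bash
cat >> h.py <<'E'
def pose():
    s=get_state(); M=R.from_rotvec(s["orientation"]).as_matrix(); return s,M
def tool(M,frm,to): return (M.T@(np.array(to)-np.array(frm))*100).round(2)
def disc(im,s,name,top,tol=0.004,show=True):
    """candidates: fitted circle centre of the top-face pixels, from the wrist or a fixed camera"""
    W=cloud(im,s); out=[]
    for d in finder.cut_out(im,name):
        m=d["pixels"]; c,_=cv2.findContours(m.astype(np.uint8),0,2)[0:2]
        c=max(c,key=cv2.contourArea); K=np.array(im["intrinsics"]); T=ext(im,s)
        uv=c[:,0,:].astype(float); ray=np.stack([(uv[:,0]-K[0,2])/K[0,0],-(uv[:,1]-K[1,2])/K[1,1],-np.ones(len(uv))],-1)@T[:3,:3].T
        P=T[:3,3]+ray*((top-T[2,3])/ray[:,2])[:,None]
        (x,y),rad=cv2.minEnclosingCircle(P[:,:2].astype(np.float32)*1000)
        A=np.c_[2*P[:,:2],np.ones(len(P))]; q=np.linalg.lstsq(A,(P[:,:2]**2).sum(1),rcond=None)[0]
        rr=np.sqrt(q[2]+q[0]**2+q[1]**2); col=np.median(im["frame"][m],0)
        out.append((d["p"],q[:2],rr,np.nanmedian(W[m],0),col))
        if show: print(name,round(d["p"],2),"ctr",q[:2].round(4),"r",rr.round(4),"med",out[-1][3].round(4),"col",col,np.round(d["rect"]).tolist())
    return out
E
python3 - <<'E'
from h import *
s,M=pose(); print(s["t"],s["position"],M.round(3).tolist())
w=get_image("wrist"); save(w,"w0.png",s=1.2); print(np.array(w["T_tool_cam"]).round(3).tolist(),w["intrinsics"])
W=cloud(w,s); z=W[...,2]; m=abs(z-.069)<.012
f=w["frame"].astype(int); print(m.sum(), np.nanmin(z),np.nanmax(z))
n,l,st,c=cv2.connectedComponentsWithStats(m.astype(np.uint8))
for i in np.argsort(-st[1:,4])[:3]+1:
    p=W[l==i]; print(st[i],p.mean(0).round(4),p.min(0).round(3),p.max(0).round(3))
E
```

```text
1.7 [0.50883354 0.42631569 0.34152689] [[-1.0, 0.005, 0.006], [0.005, 1.0, 0.0], [-0.006, 0.0, -1.0]]
[[0.0, 0.955, 0.296, 0.076], [1.0, 0.0, -0.001, -0.001], [-0.001, 0.296, -0.955, -0.145], [0.0, 0.0, 0.0, 1.0]] [[302.15517998   0.         257.00970801]
 [  0.         302.15517998 193.54585423]
 [  0.           0.           1.        ]]
21646 -0.004789493104004117 0.4420443257064399
[  129    90   142   134 13891] [0.5118 0.3497 0.0654] [0.422 0.252 0.057] [0.613 0.445 0.071]
[ 374    0  138   56 5723] [0.3436 0.6457 0.0691] [0.317 0.571 0.057] [0.381 0.747 0.072]
[  0   0  46  18 580] [0.3233 0.1388 0.0612] [0.315 0.111 0.057] [0.334 0.164 0.065]
```

View pics/w0.png

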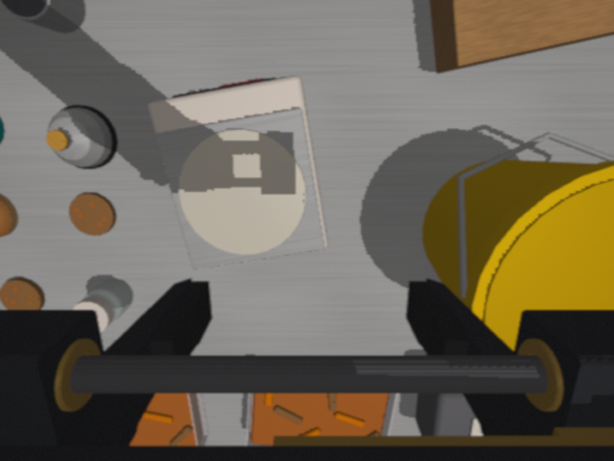

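The wrist picture shows the empty left plate centred near raw pixel (202,159), with the bell at (65,113) and a cake at (77,178). The camera looks out on the tool's +x side, back towards the base. Next I'll fit the plate centre and the discs in view.

Run:
```python
from h import *
s,M=pose(); w=get_image("wrist"); W=cloud(w,s); z=W[...,2]
reg=np.zeros(z.shape,bool); reg[85:230,120:280]=1
h,e=np.histogram(z[reg],bins=np.arange(.04,.08,.001)); print(list(zip(e.round(3),h)))
for th in(.0635,.0645,.0655,.0665):
    m=((z>th)&(z<.074)&reg).astype(np.uint8); m=cv2.morphologyEx(m,cv2.MORPH_OPEN,np.ones((5,5)))
    n,l,st,c=cv2.connectedComponentsWithStats(m); i=1+np.argmax(st[1:,4]); p=W[l==i]
    (x,y),rad=cv2.minEnclosingCircle((p[:,:2]*1000).astype(np.float32)); print(th,st[i],p.mean(0).round(4),x,y,rad)
t=get_image("top")
for im,ss in((w,s),(t,None)):
    for n,h in(("base_bun",.016),("cake0",.011),("top_bun",.012)): disc(im,ss,n,h)
    disc(im,ss,"jar",.07); disc(im,ss,"bell_top",.06)
W=cloud(t); print("top plate",np.nanmedian(W[190:222,105:135].reshape(-1,3),0))
```

```text
[(np.float64(0.04), np.int64(0)), (np.float64(0.041), np.int64(3)), (np.float64(0.042), np.int64(11)), (np.float64(0.043), np.int64(35)), (np.float64(0.044), np.int64(39)), (np.float64(0.045), np.int64(44)), (np.float64(0.046), np.int64(103)), (np.float64(0.047), np.int64(343)), (np.float64(0.048), np.int64(906)), (np.float64(0.049), np.int64(942)), (np.float64(0.05), np.int64(293)), (np.float64(0.051), np.int64(35)), (np.float64(0.052), np.int64(0)), (np.float64(0.053), np.int64(0)), (np.float64(0.054), np.int64(0)), (np.float64(0.055), np.int64(0)), (np.float64(0.056), np.int64(0)), (np.float64(0.057), np.int64(5)), (np.float64(0.058), np.int64(49)), (np.float64(0.059), np.int64(559)), (np.float64(0.06), np.int64(1994)), (np.float64(0.061), np.int64(2033)), (np.float64(0.062), np.int64(520)), (np.float64(0.063), np.int64(50)), (np.float64(0.064), np.int64(6)), (np.float64(0.065), np.int64(61)), (np.float64(0.066), np.int64(870)), (np.float64(0.067), np.int64(3357)), (np.float64(0.068), np.int64(3322)), (np.float64(0.069), np.int64(977)), (np.float64(0.07), np.int64(68)), (np.float6
[... 1940 characters left out ...]
0125] col [130.  92.  50.] [244.0, 144.0, 265.0, 164.0]
cake0 0.63 ctr [ 0.558  -0.1147] r 0.0293 med [ 0.5576 -0.114   0.0126] col [129.  91.  50.] [285.0, 186.0, 308.0, 210.0]
cake0 0.6 ctr [ 0.4544 -0.1223] r 0.0285 med [ 0.4545 -0.1224  0.0122] col [131.  93.  52.] [286.0, 225.0, 310.0, 242.0]
top_bun 0.8 ctr [ 0.5556 -0.0093] r 0.032 med [ 0.5531 -0.008   0.0235] col [131.  87.  39.] [246.0, 187.0, 269.0, 208.0]
jar 0.82 ctr [0.6678 0.1347] r 0.0308 med [0.6707 0.1359 0.0693] col [171. 168. 154.] [192.0, 138.0, 214.0, 165.0]
bell_top 0.61 ctr [0.4549 0.1385] r 0.0106 med [0.4555 0.138  0.0612] col [180. 138.  52.] [196.0, 228.0, 205.0, 236.0]
top plate [0.51807752 0.3494865  0.07016997]
```

>>> move_arm:
  increments:
    - [[-1, -3, 1], 0, 8.8]
    - [[-2, -7, 2], 0, 8.8]
    - [[-3, -11, 3], 0, 8.8]
    - [[-4.5, -15, 4], 0, 8.8]
    - [[-6, -19, 5], 0, 8.8]

```text
t: 2.85
position: [0.5632, 0.2393, 0.2886]
orientation: [-0.001, 3.141, 0.0]
contact_force: [1.3, -0.8, 0.5]
gripper_width: 0.088
gripper_force: 0.0
```

>>> move_arm:
  increments:
    - [[-1.2, -4, 1], 0, 8.8]
    - [[-2.4, -8, 2], 0, 8.8]
    - [[-3.6, -12, 3], 0, 8.8]
    - [[-4.8, -16, 4], 0, 8.8]
    - [[-6, -20, 5], 0, 8.8]

```text
t: 3.35
position: [0.6233, 0.0392, 0.2386]
orientation: [-0.0, 3.141, 0.0]
contact_force: [0.9, 0.3, 0.6]
gripper_width: 0.0879
gripper_force: 0.0
```

>>> move_arm:
  increments:
    - [[-1.4, -4, 2], 0, 8.8]
    - [[-2.8, -8, 4], 0, 8.8]
    - [[-4.2, -12, 6], 0, 8.8]
    - [[-5.6, -16, 8], 0, 8.8]
    - [[-5.6, -16, 9], 0, 8.8]

```text
t: 3.85
position: [0.6783, -0.128, 0.1468]
orientation: [-0.013, -3.14, 0.008]
contact_force: [-0.5, -1.2, 0.8]
gripper_width: 0.088
gripper_force: 0.0
```

```bash
cat >> h.py <<'E'
def look(name,top,zg=None,pic=None):
    s,M=pose(); w=get_image("wrist"); print("t",s["t"],"pos",s["position"].round(4) if hasattr(s["position"],"round") else s["position"],"w",round(s["gripper_width"],4),"F",np.round(s["contact_force"],1),"zax",M[:,2].round(3),"x",M[:,0].round(3))
    o=disc(w,s,name,top)
    for q in o: print(" dtool",tool(M,s["position"],[q[1][0],q[1][1],zg if zg is not None else s["position"][2]]))
    if pic: save(w,pic,s=1.2)
    return s,M,w,o
E
python3 - <<'E'
from h import *
look("base_bun",.016,.004,"w1.png")
E
```

```text
t 3.85 pos [ 0.6783 -0.128   0.1468] w 0.088 F [-0.5 -1.2  0.8] zax [-0.002 -0.005 -1.   ] x [-1.     0.008  0.001]
```

View pics/w1.png

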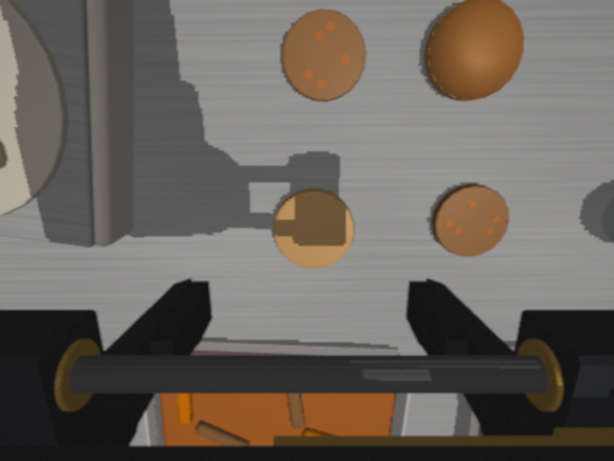

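This close crop shows the plain tan disc at raw (261,190), half in the gripper's shadow. It's the right one. The network missed it because of the shadow, so I'll fit the disc from depth.

```bash
cat >> h.py <<'E'
def near(lo,hi,xy,zg=None,pic=None,shot=None):
    """disc by depth band in world z, component nearest xy, circle through its rim pixels"""
    s,M=pose(); w=get_image("wrist"); W=cloud(w,s); z=W[...,2]
    m=((z>lo)&(z<hi)); m[258:]=0
    m=cv2.morphologyEx(m.astype(np.uint8),cv2.MORPH_OPEN,np.ones((3,3)))
    n,l,st,c=cv2.connectedComponentsWithStats(m); best=None
    for i in range(1,n):
        if st[i,4]<300: continue
        p=W[l==i]; dd=np.hypot(*(p.mean(0)[:2]-xy))
        if best is None or dd<best[0]: best=(dd,i)
    if best is None: print("none"); return
    k=l==best[1]; p=W[k]; zm=np.median(p[:,2])
    h=cv2.convexHull((p[:,:2]*1e4).astype(np.int32))[:,0]/1e4
    (x,y),rad=cv2.minEnclosingCircle((p[:,:2]*1000).astype(np.float32)); mn=p.mean(0)
    c=np.array([x,y])/1000; g=(c+mn[:2])/2
    print("t",round(s["t"],2),"pos",np.round(s["position"],4),"w",round(s["gripper_width"],4),"F",np.round(s["contact_force"],1))
    print("encl",c.round(4),"r",round(rad,1),"mean",mn.round(4),"area r",round(float(np.sqrt(st[best[1],4]/np.pi)*0+np.sqrt(cv2.contourArea((h*1000).astype(np.float32))/np.pi)),1),"ztop",round(zm,4),st[best[1]].tolist())
    print("dtool",tool(M,s["position"],[g[0],g[1],zg if zg is not None else s["position"][2]]),"x",M[:,0].round(3))
    if pic: save(w,pic,s=1.2)
    return g,W,w,M,s
E
python3 - <<'E'
from h import *
near(.008,.03,[.684,-.125],.004)
E
```

```text
t 3.95 pos [ 0.6777 -0.12    0.1467] w 0.0879 F [-0.5  0.6  0.2]
encl [ 0.6869 -0.1251] r 33.0 mean [ 0.685  -0.1252  0.015 ] area r 32.5 ztop 0.0151 [219, 159, 68, 66, 3473]
dtool [-0.88 -0.51 14.27] x [-1.     0.002  0.003]
```

>>> move_arm:
  increments:
    - [[-0.9, -0.5, 3], 0, 8.8]
    - [[-0.9, -0.5, 7], 0, 8.8]
    - [[-0.9, -0.5, 10.5], 0, 8.8]
    - [[-0.9, -0.5, 13], 0, 8.8]
    - [[-0.9, -0.5, 14.1], 0, 8.8]

```text
t: 4.5
position: [0.6871, -0.1212, 0.0062]
orientation: [0.005, -3.139, -0.003]
contact_force: [-0.7, 0.6, 0.2]
gripper_width: 0.0882
gripper_force: 0.0
```

>>> move_arm:
  increments:
    - [[0, 0, 0], 0, 8.8]
    - [[0, 0, 0], 0, 8]
    - [[0, 0, 0], 0, 7]
    - [[0, 0, 0], 0, 6]
    - [[0, 0, 0], 0, 6]
  grip_force: 15

```text
t: 5.0
position: [0.6891, -0.1243, 0.0094]
orientation: [-0.0, 3.139, -0.0]
contact_force: [-0.6, 1.4, 7.1]
gripper_width: 0.0652
gripper_force: 15.0
```

>>> move_arm:
  increments:
    - [[0, 0, 0], 0, 6]
    - [[0, 0, 0], 0, 6]
    - [[0, 0, 0], 0, 6]
    - [[0, 0, 0], 0, 6]
    - [[0, 0, 0], 0, 6]

```text
t: 5.5
position: [0.689, -0.1243, 0.0093]
orientation: [-0.0, 3.139, -0.0]
contact_force: [-1.4, 0.5, 6.1]
gripper_width: 0.0655
gripper_force: 15.0
```

>>> move_arm:
  increments:
    - [[0, 0, -2], 0, 6]
    - [[0, 0, -5], 0, 6]
    - [[0, 0, -9], 0, 6]
    - [[0, 0, -13], 0, 6]
    - [[0, 0, -17], 0, 6]

```text
t: 6.0
position: [0.6878, -0.1243, 0.1808]
orientation: [0.0, 3.141, -0.0]
contact_force: [0.4, -1.1, 0.2]
gripper_width: 0.0654
gripper_force: 15.0
```

```bash
cat >> h.py <<'E'
def held(th,rad=.033,pic=None):
    """held disc's top in tool coordinates"""
    s=get_state(); w=get_image("wrist"); z=w["range_z"]; W=cloud({**w,"extrinsics":w["T_tool_cam"]})
    m=(abs(W[...,1])<.028)&(abs(W[...,0])<.045)&(abs(W[...,2]+.003)<.02)
    p=W[m]; print("t",s["t"],"pos",np.round(s["position"],4),"w",round(s["gripper_width"],4),"n",len(p))
    if len(p)<50: return
    zt=np.median(p[:,2]); q=p[abs(p[:,2]-zt)<.004]
    print("ztop(tool)",zt.round(4),"x range",np.percentile(q[:,0],[.5,99.5]).round(4))
    # far visible edge: max x per y column -> circle centre estimate
    cs=[]
    for y0 in np.arange(-.022,.0221,.004):
        k=q[abs(q[:,1]-y0)<.002]
        if len(k)>5: cs.append(k[:,0].max()-np.sqrt(rad**2-y0**2))
    print("centre x(tool)",np.median(cs).round(4),np.round(cs,4).tolist())
    A=np.c_[q,np.ones(len(q))]; pl=np.linalg.lstsq(np.c_[q[:,:2],np.ones(len(q))],q[:,2],rcond=None)[0]; print("tilt",pl[:2].round(3))
    if pic: save(w,pic,s=1.2)
E
python3 - <<'E'
from h import *
held(0,.033,"w2.png")
E
```

```text
t 6.0 pos [ 0.6878 -0.1243  0.1808] w 0.0654 n 10870
ztop(tool) -0.0057 x range [-0.0245  0.0341]
centre x(tool) 0.0024 [0.0036, 0.0033, 0.0028, 0.0026, 0.0023, 0.0019, 0.002, 0.0021, 0.0022, 0.0025, 0.0024, 0.0025]
tilt [ 0.005 -0.001]
```

View pics/w2.png

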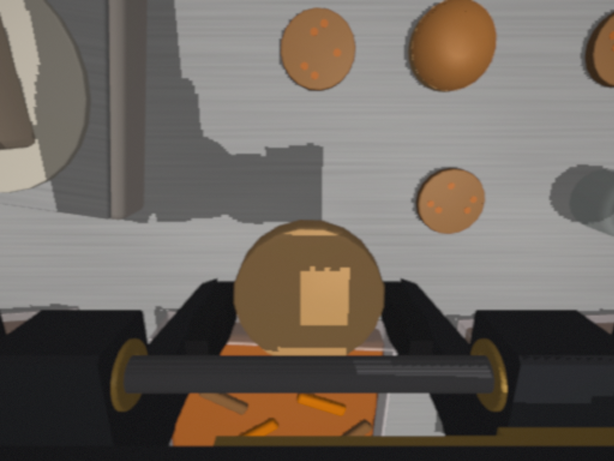

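The bun is held flat, between the fingers at raw (257,240). Now I'll carry it to the plate.

>>> move_arm:
  increments:
    - [[1, 2, 0], 0, 6]
    - [[2.2, 5.5, 0], 0, 6]
    - [[3.5, 9, 0], 0, 6]
    - [[4.7, 13, 0], 0, 6]
    - [[6, 17, 0], 0, 6]

```text
t: 6.55
position: [0.6274, 0.0469, 0.179]
orientation: [0.001, 3.14, 0.0]
contact_force: [0.6, 0.7, 0.0]
gripper_width: 0.0654
gripper_force: 15.0
```

>>> move_arm:
  increments:
    - [[1.4, 4, 0], 0, 6]
    - [[2.8, 8, 0], 0, 6]
    - [[4.2, 12, 0], 0, 6]
    - [[5.6, 16, 0], 0, 6]
    - [[7, 20, 0], 0, 6]

```text
t: 7.05
position: [0.5573, 0.2472, 0.179]
orientation: [0.0, 3.14, 0.001]
contact_force: [0.5, 0.8, -0.7]
gripper_width: 0.0656
gripper_force: 15.0
```

>>> move_arm:
  increments:
    - [[1.4, 4, 0], 0, 6]
    - [[2.8, 7, 0], 0, 6]
    - [[3.8, 10.3, 0], 0, 6]
    - [[3.8, 10.3, 1], 0, 6]
    - [[3.8, 10.3, 3], 0, 6]

```text
t: 7.55
position: [0.5204, 0.3507, 0.1497]
orientation: [-0.004, 3.138, 0.004]
contact_force: [0.6, -0.4, -0.5]
gripper_width: 0.065
gripper_force: 15.0
```

>>> move_arm:
  increments:
    - [[0, 0, 0], 0, 6]
    - [[0, 0, 0], 0, 6]
    - [[0, 0, 0], 0, 6]
    - [[0, 0, 0], 0, 6]
    - [[0, 0, 0], 0, 6]

```text
t: 8.05
position: [0.5203, 0.3488, 0.1485]
orientation: [0.0, 3.141, 0.001]
contact_force: [-0.9, -0.1, -1.0]
gripper_width: 0.0656
gripper_force: 15.0
```

Run:
```python
from h import *
held(0)
s,M=pose(); w=get_image("wrist"); W=cloud(w,s); z=W[...,2]
print(s["position"],M.round(3).tolist())
m=((z>.0645)&(z<.074)).astype(np.uint8); m[:, :60]=0;m[:,460:]=0
n,l,st,c=cv2.connectedComponentsWithStats(m)
k=None
for i in np.argsort(-st[1:,4])[:3]+1: print(st[i].tolist(),W[l==i].mean(0).round(4))
i=1+np.argmax(st[1:,4]); p=W[l==i]
# rim: outermost points per angle, nearer half
from scipy.optimize import least_squares
h=cv2.convexHull((p[:,:2]*1e4).astype(np.int32))[:,0]/1e4
f=least_squares(lambda q:np.hypot(h[:,0]-q[0],h[:,1]-q[1])-.075,[.517,.349],loss="soft_l1",f_scale=.001); print(f.x.round(4),np.abs(f.fun).round(4).max(),len(h))
```

```text
t 8.05 pos [0.5203 0.3488 0.1485] w 0.0656 n 10862
ztop(tool) -0.0057 x range [-0.0244  0.0342]
centre x(tool) 0.0024 [0.0033, 0.003, 0.0027, 0.0023, 0.0024, 0.0022, 0.002, 0.0022, 0.0022, 0.0021, 0.0026, 0.0027]
tilt [ 0.005 -0.001]
[0.52014933 0.348834   0.1482711 ] [[-1.0, -0.0, 0.001], [-0.0, 1.0, 0.0], [-0.001, 0.0, -1.0]]
[162, 99, 190, 135, 16706] [0.4902 0.3479 0.0681]
[0.5184 0.348 ] 0.0155 50
```

>>> move_arm:
  increments:
    - [[0, 0, 2], 0, 6]
    - [[0, 0, 4], 0, 6]
    - [[0, 0, 5.5], 0, 6]
    - [[0, 0, 6.5], 0, 6]
    - [[0, 0, 6.9], 0, 6]

```text
t: 8.65
position: [0.5193, 0.3484, 0.078]
orientation: [0.0, -3.14, 0.002]
contact_force: [-4.7, -3.8, 18.6]
gripper_width: 0.0653
gripper_force: 15.0
```

>>> move_arm:
  increments:
    - [[0, 0, 0], 0, 6]
    - [[0, 0, 0], 0, 6]
    - [[0, 0, 0.1], 0, 6]
    - [[0, 0, 0.1], 0, 6]
    - [[0, 0, 0.1], 0, 6]

```text
t: 9.15
position: [0.5203, 0.3491, 0.0782]
orientation: [-0.0, 3.141, 0.001]
contact_force: [0.4, 0.1, 1.8]
gripper_width: 0.0653
gripper_force: 15.0
```

>>> move_arm:
  increments:
    - [[0, 0, 0], 0, 6.8]
    - [[0, 0, 0], 0, 7.2]
    - [[0, 0, 0], 0, 8]
    - [[0, 0, 0], 0, 8.8]
    - [[0, 0, 0], 0, 8.8]

```text
t: 9.65
position: [0.5198, 0.3487, 0.0776]
orientation: [0.0, -3.141, 0.0]
contact_force: [0.5, 0.1, 0.6]
gripper_width: 0.0878
gripper_force: 0.0
```

>>> move_arm:
  increments:
    - [[0, 0, -1], 0, 8.8]
    - [[0, 0, -3], 0, 8.8]
    - [[0, 0, -6], 0, 8.8]
    - [[0, 0, -9], 0, 8.8]
    - [[0, 0, -11], 0, 8.8]

```text
t: 10.15
position: [0.5207, 0.3492, 0.1908]
orientation: [-0.0, 3.139, 0.003]
contact_force: [0.8, 0.4, -0.4]
gripper_width: 0.088
gripper_force: 0.0
```

>>> move_arm:
  increments:
    - [[0, 0, 0], 0, 8.8]
    - [[0, 0, 0], 0, 8.8]
    - [[0, 0, 0], 0, 8.8]
    - [[0, 0, 0], 0, 8.8]
    - [[0, 0, 0], 0, 8.8]

```text
t: 10.65
position: [0.5194, 0.3485, 0.1868]
orientation: [0.0, -3.14, 0.002]
contact_force: [0.4, -0.3, 0.9]
gripper_width: 0.088
gripper_force: 0.0
```

Run:
```python
from h import *
near(.077,.095,[.518,.348])
```

```text
t 10.65 pos [0.5194 0.3485 0.1868] w 0.088 F [ 0.4 -0.3  0.9]
encl [0.518  0.3487] r 33.1 mean [0.5161 0.3488 0.084 ] area r 32.4 ztop 0.0841 [221, 153, 76, 73, 4351]
dtool [0.23 0.03 0.  ] x [-1.    -0.     0.001]
```

>>> move_arm:
  increments:
    - [[-0.6, -3.5, 0], 0, 8.8]
    - [[-1.3, -8, 0], 0, 8.8]
    - [[-2, -12, 0], 0, 8.8]
    - [[-2.8, -16.5, 1], 0, 8.8]
    - [[-3.5, -21.5, 2.5], 0, 8.8]

```text
t: 11.2
position: [0.5554, 0.1353, 0.1638]
orientation: [-0.002, 3.14, 0.001]
contact_force: [1.9, -0.8, -1.0]
gripper_width: 0.0883
gripper_force: 0.0
```

>>> move_arm:
  increments:
    - [[0, 0, 2], 0, 8.8]
    - [[0, 0, 3], 0, 8.8]
    - [[0, 0, 3], 0, 8.8]
    - [[0, 0, 3], 0, 8.8]
    - [[0, 0, 3], 0, 8.8]

```text
t: 11.7
position: [0.5549, 0.1378, 0.1343]
orientation: [-0.004, 3.14, 0.001]
contact_force: [-0.5, 0.9, -0.1]
gripper_width: 0.0885
gripper_force: 0.0
```

Run:
```python
from h import *
near(.006,.02,[.555,.132],.004)
```

```text
t 11.7 pos [0.5549 0.1378 0.1343] w 0.0885 F [-0.5  0.9 -0.1]
encl [0.5562 0.1298] r 29.9 mean [0.5551 0.1298 0.0101] area r 29.4 ztop 0.0101 [218, 155, 63, 62, 3073]
dtool [-0.05 -0.81 13.02] x [-1.    -0.002 -0.001]
```

>>> move_arm:
  increments:
    - [[0, -0.6, 3], 0, 8.8]
    - [[0, -0.6, 7], 0, 8.8]
    - [[0, -0.6, 10], 0, 8.8]
    - [[0, -0.6, 12], 0, 8.8]
    - [[0, -0.6, 12.8], 0, 8.8]

```text
t: 12.25
position: [0.5536, 0.1306, 0.004]
orientation: [0.002, -3.14, 0.001]
contact_force: [0.6, -0.3, 0.2]
gripper_width: 0.088
gripper_force: 0.0
```

>>> move_arm:
  increments:
    - [[0, 0, 0], 0, 8.8]
    - [[0, 0, 0], 0, 8.8]
    - [[0, 0, 0], 0, 7]
    - [[0, 0, 0], 0, 5.5]
    - [[0, 0, 0], 0, 5.5]

```text
t: 12.75
position: [0.555, 0.1304, 0.0062]
orientation: [-0.0, 3.14, 0.001]
contact_force: [-0.1, 0.4, -0.3]
gripper_width: 0.0662
gripper_force: 0.0
```

>>> move_arm:
  increments:
    - [[0, 0, 0], 0, 5.5]
    - [[0, 0, 0], 0, 5.5]
    - [[0, 0, 0], 0, 5.5]
    - [[0, 0, 0], 0, 5.5]
    - [[0, 0, 0], 0, 5.5]

```text
t: 13.25
position: [0.5548, 0.1304, 0.0059]
orientation: [-0.0, 3.141, 0.0]
contact_force: [-1.3, -0.8, 5.4]
gripper_width: 0.0593
gripper_force: 15.0
```

>>> move_arm:
  increments:
    - [[0, 0, -2], 0, 5.5]
    - [[0, 0, -6], 0, 5.5]
    - [[0, 0, -10], 0, 5.5]
    - [[0, 0, -14], 0, 5.5]
    - [[0, 0, -16], 0, 5.5]

```text
t: 13.75
position: [0.5559, 0.1306, 0.1687]
orientation: [-0.0, 3.138, 0.002]
contact_force: [0.1, -0.8, -1.4]
gripper_width: 0.0591
gripper_force: 15.0
```

>>> move_arm:
  increments:
    - [[0.6, 3.5, 0], 0, 5.5]
    - [[1.3, 8, 0], 0, 5.5]
    - [[2, 12, 0], 0, 5.5]
    - [[2.8, 16.5, 0], 0, 5.5]
    - [[3.6, 21.8, 0], 0, 5.5]

```text
t: 14.25
position: [0.5186, 0.3453, 0.1651]
orientation: [-0.002, -3.141, 0.002]
contact_force: [0.4, 0.5, -1.4]
gripper_width: 0.059
gripper_force: 15.0
```

>>> move_arm:
  increments:
    - [[0, 0, 0], 0, 5.5]
    - [[0, 0, 0], 0, 5.5]
    - [[0, 0, 1], 0, 5.5]
    - [[0, 0, 1], 0, 5.5]
    - [[0, 0, 1], 0, 5.5]

```text
t: 14.75
position: [0.5193, 0.343, 0.1549]
orientation: [-0.003, -3.141, 0.002]
contact_force: [-0.6, -0.7, -0.3]
gripper_width: 0.059
gripper_force: 15.0
```

Run:
```python
from h import *
held(0,.030)
```

```text
t 14.75 pos [0.5193 0.343  0.1549] w 0.059 n 8987
ztop(tool) -0.0041 x range [-0.0256  0.0276]
centre x(tool) -0.001 [-0.0, -0.0001, -0.0009, -0.0008, -0.0013, -0.0018, -0.0016, -0.0016, -0.0015, -0.0008, -0.0011, -0.0009]
tilt [ 0.005 -0.   ]
```

>>> move_arm:
  increments:
    - [[0.2, 0.57, 1], 0, 5.5]
    - [[0.2, 0.57, 3], 0, 5.5]
    - [[0.2, 0.57, 4.5], 0, 5.5]
    - [[0.2, 0.57, 5.5], 0, 5.5]
    - [[0.2, 0.57, 5.8], 0, 5.5]

```text
t: 15.3
position: [0.5163, 0.3499, 0.0959]
orientation: [0.0, -3.14, 0.002]
contact_force: [-0.7, -0.8, -1.1]
gripper_width: 0.0591
gripper_force: 15.0
```

>>> move_arm:
  increments:
    - [[0, 0, 0], 0, 5.5]
    - [[0, 0, 0], 0, 5.5]
    - [[0, 0, 0], 0, 5.5]
    - [[0, 0, 0], 0, 5.5]
    - [[0, 0, 0], 0, 5.5]

```text
t: 15.8
position: [0.5172, 0.3506, 0.0979]
orientation: [-0.0, 3.141, 0.001]
contact_force: [0.3, -0.2, -1.2]
gripper_width: 0.0591
gripper_force: 15.0
```

>>> move_arm:
  increments:
    - [[0, -0.2, 0.2], 0, 5.5]
    - [[0, -0.2, 0.4], 0, 5.5]
    - [[0, -0.2, 0.55], 0, 5.5]
    - [[0, -0.2, 0.6], 0, 5.5]
    - [[0, -0.2, 0.6], 0, 5.5]

```text
t: 16.3
position: [0.5169, 0.3484, 0.0913]
orientation: [0.0, -3.141, 0.0]
contact_force: [0.2, 0.6, -0.2]
gripper_width: 0.059
gripper_force: 15.0
```

>>> move_arm:
  increments:
    - [[0, 0, 0.1], 0, 5.5]
    - [[0, 0, 0.1], 0, 5.5]
    - [[0, 0, 0.15], 0, 5.5]
    - [[0, 0, 0.15], 0, 5.5]
    - [[0, 0, 0.15], 0, 5.5]

```text
t: 16.8
position: [0.5172, 0.3486, 0.0909]
orientation: [-0.0, 3.141, 0.0]
contact_force: [-2.5, -2.0, 7.8]
gripper_width: 0.059
gripper_force: 15.0
```

>>> move_arm:
  increments:
    - [[0, 0, 0], 0, 6.1]
    - [[0, 0, 0], 0, 6.5]
    - [[0, 0, 0], 0, 7.5]
    - [[0, 0, 0], 0, 8.8]
    - [[0, 0, 0], 0, 8.8]

```text
t: 17.3
position: [0.517, 0.3485, 0.0899]
orientation: [0.0, -3.142, 0.0]
contact_force: [-0.5, -0.3, -0.0]
gripper_width: 0.0865
gripper_force: 0.0
```

>>> move_arm:
  increments:
    - [[0, 0, -1], 0, 8.8]
    - [[0, 0, -3], 0, 8.8]
    - [[0, 0, -6], 0, 8.8]
    - [[0, 0, -9], 0, 8.8]
    - [[0, 0, -11], 0, 8.8]

```text
t: 17.8
position: [0.5178, 0.349, 0.2031]
orientation: [-0.0, 3.139, 0.003]
contact_force: [-0.9, 1.0, 0.8]
gripper_width: 0.0878
gripper_force: 0.0
```

>>> move_arm:
  increments:
    - [[0, 0, 0], 0, 8.8]
    - [[0, 0, 0], 0, 8.8]
    - [[0, 0, 0], 0, 8.8]
    - [[0, 0, 0], 0, 8.8]
    - [[0, 0, 0], 0, 8.8]

```text
t: 18.3
position: [0.5166, 0.3481, 0.199]
orientation: [0.0, -3.14, 0.002]
contact_force: [-0.8, -0.3, -0.0]
gripper_width: 0.0883
gripper_force: 0.0
```

Run:
```python
from h import *
near(.09,.105,[.518,.348],None,"w3.png")
t=get_image("top")
for n,h in(("base_bun",.016),("cake0",.011),("top_bun",.012)): disc(t,None,n,h)
```

```text
t 18.3 pos [0.5166 0.3481 0.199 ] w 0.0883 F [-0.8 -0.3 -0. ]
encl [0.5185 0.3482] r 29.9 mean [0.5171 0.3482 0.0951] area r 29.5 ztop 0.0951 [224, 160, 69, 66, 3539]
dtool [-0.12  0.01 -0.  ] x [-1.    -0.     0.001]
base_bun 0.92 ctr [ 0.3753 -0.2616] r 0.0318 med [ 0.3748 -0.2612  0.0172] col [165.  12.   6.] [338.0, 250.0, 364.0, 275.0]
base_bun 0.6 ctr [0.4391 0.0038] r 0.0324 med [0.4395 0.0028 0.0172] col [  0. 137. 127.] [240.0, 225.0, 268.0, 252.0]
base_bun 0.48 ctr [0.5264 0.3669] r 0.0282 med [0.5014 0.3226 0.0834] col [84. 68. 42.] [120.0, 199.0, 130.0, 218.0]
base_bun 0.34 ctr [0.4588 0.1447] r 0.0125 med [0.4534 0.1381 0.0607] col [96. 75. 36.] [195.0, 226.0, 205.0, 235.0]
base_bun 0.29 ctr [ 0.5577 -0.1156] r 0.0299 med [ 0.5575 -0.1162  0.0124] col [132.  94.  52.] [285.0, 190.0, 311.0, 209.0]
cake0 0.74 ctr [ 0.558  -0.1164] r 0.0268 med [ 0.5572 -0.1163  0.0126] col [132.  93.  50.] [284.0, 190.0, 308.0, 207.0]
cake0 0.63 ctr [ 0.4533 -0.1225] r 0.0286 med [ 0.4522 -0.1224  0.0123] col [133.5  95.5  54. ] [287.0, 224.0, 308.0, 244.0]
cake0 0.6 ctr [0.5251 0.3785] r 0.027 med [0.5018 0.3471 0.0969] col [87.5 65.  38. ] [105.0, 206.0, 129.0, 213.0]
cake0 0.6 ctr [0.6816 0.003 ] r 0.0296 med [0.6816 0.0036 0.0126] col [133.  94.  52.] [242.0, 143.0, 265.0, 162.0]
top_bun 0.9 ctr [ 0.5558 -0.01  ] r 0.0344 med [ 0.5536 -0.0105  0.0229] col [133.  92.  43.] [245.0, 183.0, 270.0, 206.0]
top_bun 0.48 ctr [ 0.5779 -0.3534] r 0.1213 med [ 0.5343 -0.3091  0.063 ] col [149. 151. 142.] [342.0, 147.0, 418.0, 234.0]
top_bun 0.23 ctr [ 0.6055 -0.3852] r 0.0619 med [ 0.5765 -0.3428  0.1226] col [101.  97.  92.] [370.0, 158.0, 414.0, 203.0]
```

View pics/w3.png

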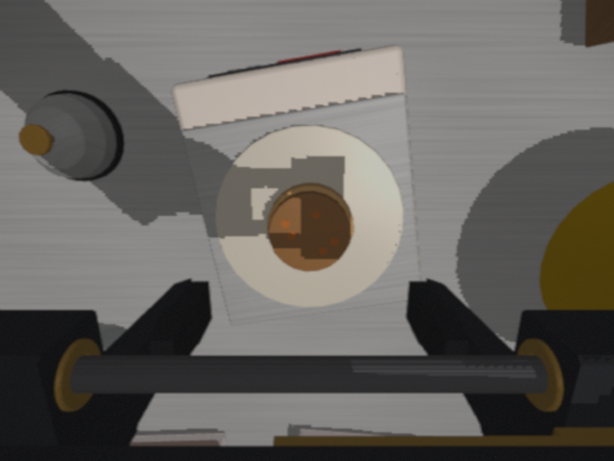

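The wrist picture shows the cake at raw (258,189), centred on the bun and near the plate centre (258,180). Next is the cake at (0.681, 0.003).

>>> move_arm:
  increments:
    - [[-1.2, -3, 0], 0, 8.8]
    - [[-3, -6.5, 0], 0, 8.8]
    - [[-5, -10, 0], 0, 8.8]
    - [[-7, -14, 0], 0, 8.8]
    - [[-8.5, -18, 0], 0, 8.8]

```text
t: 19.05
position: [0.6031, 0.1669, 0.2001]
orientation: [-0.001, 3.141, 0.0]
contact_force: [0.3, 0.3, -0.6]
gripper_width: 0.0882
gripper_force: 0.0
```

>>> move_arm:
  increments:
    - [[-2, -4, 0], 0, 8.8]
    - [[-4, -8, 1], 0, 8.8]
    - [[-6, -12, 2], 0, 8.8]
    - [[-8, -16.5, 4], 0, 8.8]
    - [[-8, -16.5, 6], 0, 8.8]

```text
t: 19.55
position: [0.6844, -0.0061, 0.1401]
orientation: [0.014, 3.138, -0.009]
contact_force: [0.4, -0.6, -0.2]
gripper_width: 0.0879
gripper_force: 0.0
```

>>> move_arm:
  increments:
    - [[0, 0, 0], 0, 8.8]
    - [[0, 0, 0], 0, 8.8]
    - [[0, 0, 0], 0, 8.8]
    - [[0, 0, 0], 0, 8.8]
    - [[0, 0, 0], 0, 8.8]

```text
t: 20.05
position: [0.6825, 0.0046, 0.141]
orientation: [-0.003, 3.14, 0.001]
contact_force: [0.2, -0.2, -0.9]
gripper_width: 0.0876
gripper_force: 0.0
```

Run:
```python
from h import *
near(.006,.02,[.681,.003],.0055)
```

```text
t 20.05 pos [0.6825 0.0046 0.141 ] w 0.0876 F [ 0.2 -0.2 -0.9]
encl [0.6816 0.0024] r 29.9 mean [0.6805 0.0026 0.0101] area r 29.4 ztop 0.0101 [225, 151, 62, 61, 2959]
dtool [ 0.16 -0.21 13.55] x [-1.    -0.002 -0.001]
```

>>> move_arm:
  increments:
    - [[0.15, -0.4, 3], 0, 8.8]
    - [[0.15, -0.4, 7], 0, 8.8]
    - [[0.15, -0.4, 10.5], 0, 8.8]
    - [[0.15, -0.4, 12.5], 0, 8.8]
    - [[0.15, -0.4, 13.5], 0, 8.8]

```text
t: 20.6
position: [0.6796, -0.0003, 0.0033]
orientation: [0.001, -3.139, 0.0]
contact_force: [-0.5, -0.3, -0.4]
gripper_width: 0.0879
gripper_force: 0.0
```

>>> move_arm:
  increments:
    - [[0, 0, 0], 0, 8.8]
    - [[0, 0, 0], 0, 8.8]
    - [[0, 0, 0], 0, 7]
    - [[0, 0, 0], 0, 5.5]
    - [[0, 0, 0], 0, 5.5]

```text
t: 21.1
position: [0.6812, -0.0005, 0.0059]
orientation: [-0.0, 3.14, 0.0]
contact_force: [-0.2, 1.4, 1.0]
gripper_width: 0.0662
gripper_force: 0.8
```

>>> move_arm:
  increments:
    - [[0, 0, 0], 0, 5.5]
    - [[0, 0, 0], 0, 5.5]
    - [[0, 0, 0], 0, 5.5]
    - [[0, 0, 0], 0, 5.5]
    - [[0, 0, 0], 0, 5.5]

```text
t: 21.6
position: [0.681, -0.0002, 0.0056]
orientation: [-0.001, 3.141, 0.001]
contact_force: [-1.4, 0.9, 5.9]
gripper_width: 0.0588
gripper_force: 15.0
```

>>> move_arm:
  increments:
    - [[0, 0, -2], 0, 5.5]
    - [[0, 0, -6], 0, 5.5]
    - [[0, 0, -10], 0, 5.5]
    - [[0, 0, -14], 0, 5.5]
    - [[0, 0, -17], 0, 5.5]

```text
t: 22.1
position: [0.6813, -0.001, 0.1789]
orientation: [0.0, 3.139, -0.001]
contact_force: [0.5, 0.4, -1.0]
gripper_width: 0.0593
gripper_force: 15.0
```

>>> move_arm:
  increments:
    - [[1.2, 3, 0], 0, 5.5]
    - [[3, 6.5, 0], 0, 5.5]
    - [[5, 10, 0], 0, 5.5]
    - [[7, 14, 0], 0, 5.5]
    - [[8.5, 18, 0], 0, 5.5]

```text
t: 22.6
position: [0.5943, 0.1803, 0.176]
orientation: [0.001, 3.141, -0.0]
contact_force: [0.2, 0.1, -0.5]
gripper_width: 0.0591
gripper_force: 15.0
```

>>> move_arm:
  increments:
    - [[2, 4, 0], 0, 5.5]
    - [[4, 8, 0], 0, 5.5]
    - [[6, 12, 0], 0, 5.5]
    - [[7.8, 15, 0], 0, 5.5]
    - [[7.8, 17, 0], 0, 5.5]

```text
t: 23.1
position: [0.5141, 0.3528, 0.1758]
orientation: [0.008, -3.14, -0.002]
contact_force: [-0.4, 0.1, -0.2]
gripper_width: 0.0594
gripper_force: 15.0
```

>>> move_arm:
  increments:
    - [[0, 0, 0], 0, 5.5]
    - [[0, 0, 1], 0, 5.5]
    - [[0, 0, 2], 0, 5.5]
    - [[0, 0, 2], 0, 5.5]
    - [[0, 0, 2], 0, 5.5]

```text
t: 23.6
position: [0.5177, 0.348, 0.1544]
orientation: [-0.002, -3.141, 0.002]
contact_force: [0.2, 0.6, -0.1]
gripper_width: 0.0591
gripper_force: 15.0
```

Run:
```python
from h import *
held(0,.030)
```

```text
t 23.6 pos [0.5177 0.348  0.1544] w 0.0591 n 9114
ztop(tool) -0.0045 x range [-0.0253  0.0285]
centre x(tool) -0.0004 [0.0007, 0.0003, -0.0002, -0.0003, -0.0006, -0.0006, -0.0009, -0.0006, -0.0008, -0.0005, -0.0003, -0.0002]
tilt [0.005 0.001]
```

>>> move_arm:
  increments:
    - [[0, 0, 1], 0, 5.5]
    - [[0, 0, 3], 0, 5.5]
    - [[0, 0, 4], 0, 5.5]
    - [[0, 0, 4.7], 0, 5.5]
    - [[0, 0, 4.7], 0, 5.5]

```text
t: 24.15
position: [0.517, 0.3491, 0.107]
orientation: [0.0, -3.14, 0.002]
contact_force: [0.2, 0.3, -0.8]
gripper_width: 0.0594
gripper_force: 15.0
```

>>> move_arm:
  increments:
    - [[0, 0, 0], 0, 5.5]
    - [[0, 0, 0], 0, 5.5]
    - [[0, 0, 0], 0, 5.5]
    - [[0, 0, 0], 0, 5.5]
    - [[0, 0, 0], 0, 5.5]

```text
t: 24.65
position: [0.5176, 0.3495, 0.1082]
orientation: [-0.0, 3.141, 0.0]
contact_force: [0.1, -0.1, 0.2]
gripper_width: 0.0597
gripper_force: 15.0
```

>>> move_arm:
  increments:
    - [[0, -0.1, 0.2], 0, 5.5]
    - [[0, -0.1, 0.4], 0, 5.5]
    - [[0, -0.1, 0.6], 0, 5.5]
    - [[0, -0.1, 0.7], 0, 5.5]
    - [[0, -0.1, 0.7], 0, 5.5]

```text
t: 25.15
position: [0.5175, 0.3483, 0.1015]
orientation: [0.0, -3.141, 0.0]
contact_force: [-2.5, -1.3, 5.7]
gripper_width: 0.0591
gripper_force: 15.0
```

>>> move_arm:
  increments:
    - [[0, 0, 0], 0, 5.5]
    - [[0, 0, 0.05], 0, 5.5]
    - [[0, 0, 0.05], 0, 6.1]
    - [[0, 0, 0.05], 0, 6.5]
    - [[0, 0, 0.05], 0, 8]

```text
t: 25.65
position: [0.5175, 0.3485, 0.1003]
orientation: [0.0, -3.142, 0.0]
contact_force: [0.5, -0.5, -0.3]
gripper_width: 0.071
gripper_force: 0.0
```

>>> move_arm:
  increments:
    - [[0, 0, 0], 0, 8.8]
    - [[0, 0, 0], 0, 8.8]
    - [[0, 0, -2], 0, 8.8]
    - [[0, 0, -5], 0, 8.8]
    - [[0, 0, -8], 0, 8.8]

```text
t: 26.15
position: [0.5172, 0.3482, 0.181]
orientation: [0.0, -3.141, 0.001]
contact_force: [0.2, 0.9, 0.8]
gripper_width: 0.0879
gripper_force: 0.0
```

>>> move_arm:
  increments:
    - [[0, 0, -2], 0, 8.8]
    - [[0, 0, -2], 0, 8.8]
    - [[0, 0, -2], 0, 8.8]
    - [[0, 0, -2], 0, 8.8]
    - [[0, 0, -2], 0, 8.8]

```text
t: 26.65
position: [0.5169, 0.348, 0.1991]
orientation: [0.0, -3.14, 0.002]
contact_force: [0.4, -0.2, 0.7]
gripper_width: 0.0878
gripper_force: 0.0
```

Run:
```python
from h import *
near(.10,.116,[.518,.348])
t=get_image("top")
for n,h in(("cake0",.011),("top_bun",.012)): disc(t,None,n,h)
```

```text
t 26.65 pos [0.5169 0.348  0.1991] w 0.0878 F [ 0.4 -0.2  0.7]
encl [0.518 0.348] r 30.0 mean [0.5166 0.3479 0.106 ] area r 29.5 ztop 0.1061 [223, 161, 71, 70, 3853]
dtool [-0.05  0.   -0.  ] x [-1.    -0.     0.002]
cake0 0.9 ctr [ 0.4536 -0.1224] r 0.0295 med [ 0.4541 -0.1222  0.0124] col [134.  96.  54.] [287.0, 224.0, 311.0, 244.0]
cake0 0.63 ctr [ 0.5593 -0.1165] r 0.029 med [ 0.5597 -0.1165  0.0123] col [132.  94.  51.] [283.0, 185.0, 309.0, 208.0]
cake0 0.45 ctr [0.528  0.3837] r 0.0276 med [0.5022 0.3486 0.1079] col [91. 66. 41.] [104.0, 199.0, 129.0, 216.0]
top_bun 0.68 ctr [ 0.5554 -0.01  ] r 0.0323 med [ 0.5531 -0.0105  0.0234] col [134.  89.  40.] [243.0, 186.0, 270.0, 206.0]
```

>>> move_arm:
  increments:
    - [[-0.3, -3, 0], 0, 8.8]
    - [[-0.7, -7, 0], 0, 8.8]
    - [[-1, -11, 0], 0, 8.8]
    - [[-1.4, -15, 0], 0, 8.8]
    - [[-1.8, -19, 0], 0, 8.8]

```text
t: 27.35
position: [0.5356, 0.1569, 0.2005]
orientation: [-0.001, 3.141, 0.0]
contact_force: [0.2, -0.8, 0.3]
gripper_width: 0.0879
gripper_force: 0.0
```

>>> move_arm:
  increments:
    - [[-0.3, -4, 0], 0, 8.8]
    - [[-0.7, -8, 0], 0, 8.8]
    - [[-1, -12, 0], 0, 8.8]
    - [[-1.4, -16, 0], 0, 8.8]
    - [[-1.8, -20, 1], 0, 8.8]

```text
t: 27.85
position: [0.5546, -0.0432, 0.1915]
orientation: [-0.001, 3.139, 0.0]
contact_force: [0.6, 0.1, 0.6]
gripper_width: 0.0878
gripper_force: 0.0
```

>>> move_arm:
  increments:
    - [[-0.3, -4, 1], 0, 8.8]
    - [[-0.4, -7.4, 2], 0, 8.8]
    - [[-0.4, -7.4, 4.5], 0, 8.8]
    - [[-0.4, -7.4, 4.5], 0, 8.8]
    - [[-0.4, -7.4, 4.5], 0, 8.8]

```text
t: 28.35
position: [0.5575, -0.1146, 0.1454]
orientation: [0.002, -3.141, -0.001]
contact_force: [0.5, 0.1, 0.7]
gripper_width: 0.088
gripper_force: 0.0
```

Run:
```python
from h import *
near(.006,.02,[.558,-.116],.0055)
```

```text
t 28.35 pos [ 0.5575 -0.1146  0.1454] w 0.088 F [0.5 0.1 0.7]
encl [ 0.5586 -0.1176] r 30.0 mean [ 0.5574 -0.1173  0.0101] area r 29.5 ztop 0.0101 [225, 153, 61, 60, 2873]
dtool [-0.07 -0.29 13.99] x [-1.    -0.001  0.001]
```

>>> move_arm:
  increments:
    - [[-0.1, -0.25, 3], 0, 8.8]
    - [[-0.1, -0.25, 7], 0, 8.8]
    - [[-0.1, -0.25, 10.5], 0, 8.8]
    - [[-0.1, -0.25, 13], 0, 8.8]
    - [[-0.1, -0.25, 13.9], 0, 8.8]

```text
t: 28.9
position: [0.5581, -0.1166, 0.0052]
orientation: [0.003, -3.14, -0.001]
contact_force: [0.9, -0.1, -0.4]
gripper_width: 0.0879
gripper_force: 0.0
```

>>> move_arm:
  increments:
    - [[0, 0, 0], 0, 8.8]
    - [[0, 0, 0], 0, 8.8]
    - [[0, 0, 0], 0, 7]
    - [[0, 0, 0], 0, 5.5]
    - [[0, 0, 0], 0, 5.5]

```text
t: 29.4
position: [0.5592, -0.1181, 0.0073]
orientation: [-0.0, 3.14, -0.0]
contact_force: [0.1, -0.6, -0.0]
gripper_width: 0.0663
gripper_force: 0.0
```

>>> move_arm:
  increments:
    - [[0, 0, 0], 0, 5.5]
    - [[0, 0, 0], 0, 5.5]
    - [[0, 0, 0], 0, 5.5]
    - [[0, 0, 0], 0, 5.5]
    - [[0, 0, 0], 0, 5.5]

```text
t: 29.9
position: [0.559, -0.1181, 0.0069]
orientation: [-0.0, 3.141, 0.0]
contact_force: [-1.4, 1.2, 5.9]
gripper_width: 0.0589
gripper_force: 15.0
```

>>> move_arm:
  increments:
    - [[0, 0, -2], 0, 5.5]
    - [[0, 0, -6], 0, 5.5]
    - [[0, 0, -10], 0, 5.5]
    - [[0, 0, -14], 0, 5.5]
    - [[0, 0, -17], 0, 5.5]

```text
t: 30.4
position: [0.559, -0.1182, 0.1788]
orientation: [-0.0, 3.14, -0.0]
contact_force: [0.3, -0.3, -1.2]
gripper_width: 0.0588
gripper_force: 15.0
```

>>> move_arm:
  increments:
    - [[0.3, 3, 0], 0, 5.5]
    - [[0.7, 7, 0], 0, 5.5]
    - [[1, 11, 0], 0, 5.5]
    - [[1.4, 15, 0], 0, 5.5]
    - [[1.8, 19, 0], 0, 5.5]

```text
t: 30.9
position: [0.54, 0.0734, 0.1763]
orientation: [0.0, -3.141, 0.0]
contact_force: [0.0, -0.3, -0.7]
gripper_width: 0.0591
gripper_force: 15.0
```

>>> move_arm:
  increments:
    - [[0.3, 4, 0], 0, 5.5]
    - [[0.7, 8, 0], 0, 5.5]
    - [[1, 12, 0], 0, 5.5]
    - [[1.4, 16, 0], 0, 5.5]
    - [[1.8, 20, 0], 0, 5.5]

```text
t: 31.4
position: [0.522, 0.2733, 0.1762]
orientation: [0.0, -3.141, 0.001]
contact_force: [1.4, -0.4, -1.2]
gripper_width: 0.0589
gripper_force: 15.0
```

>>> move_arm:
  increments:
    - [[0.3, 4, 0], 0, 5.5]
    - [[0.5, 7.6, 0], 0, 5.5]
    - [[0.5, 7.6, 0], 0, 5.5]
    - [[0.5, 7.6, 1], 0, 5.5]
    - [[0.5, 7.6, 1], 0, 5.5]

```text
t: 31.9
position: [0.517, 0.3456, 0.1645]
orientation: [-0.002, -3.139, 0.005]
contact_force: [0.0, -1.1, -1.1]
gripper_width: 0.0591
gripper_force: 15.0
```

Run:
```python
from h import *
held(0,.030)
```

```text
t 31.9 pos [0.517  0.3456 0.1645] w 0.0591 n 9150
ztop(tool) -0.003 x range [-0.0263  0.0294]
centre x(tool) 0.0005 [0.0021, 0.0013, 0.0009, 0.0005, 0.0004, 0.0002, -0.0, 0.0001, 0.0001, 0.0004, 0.0006, 0.0008]
tilt [0.005 0.   ]
```

>>> move_arm:
  increments:
    - [[-0.1, 0.15, 1], 0, 5.5]
    - [[-0.1, 0.15, 3], 0, 5.5]
    - [[-0.1, 0.15, 4], 0, 5.5]
    - [[-0.1, 0.15, 4.4], 0, 5.5]
    - [[-0.1, 0.15, 4.4], 0, 5.5]

```text
t: 32.45
position: [0.5184, 0.349, 0.1219]
orientation: [-0.0, -3.141, 0.001]
contact_force: [0.3, 0.4, -0.4]
gripper_width: 0.0587
gripper_force: 15.0
```

>>> move_arm:
  increments:
    - [[0, 0, 0], 0, 5.5]
    - [[0, 0, 0], 0, 5.5]
    - [[0, 0, 0], 0, 5.5]
    - [[0, 0, 0], 0, 5.5]
    - [[0, 0, 0], 0, 5.5]

```text
t: 32.95
position: [0.5186, 0.3495, 0.1227]
orientation: [-0.0, 3.141, 0.0]
contact_force: [0.8, -0.2, -1.0]
gripper_width: 0.0589
gripper_force: 15.0
```

>>> move_arm:
  increments:
    - [[0, -0.1, 0.2], 0, 5.5]
    - [[0, -0.1, 0.5], 0, 5.5]
    - [[0, -0.1, 0.7], 0, 5.5]
    - [[0, -0.1, 0.85], 0, 5.5]
    - [[0, -0.1, 0.9], 0, 5.5]

```text
t: 33.45
position: [0.5184, 0.3483, 0.1139]
orientation: [0.0, -3.141, 0.0]
contact_force: [-3.6, -2.1, 8.2]
gripper_width: 0.0592
gripper_force: 15.0
```

>>> move_arm:
  increments:
    - [[0, 0, 0], 0, 5.5]
    - [[0, 0, 0.05], 0, 5.5]
    - [[0, 0, 0.05], 0, 6.1]
    - [[0, 0, 0.05], 0, 6.5]
    - [[0, 0, 0.05], 0, 8]

```text
t: 33.95
position: [0.5186, 0.3485, 0.1128]
orientation: [-0.0, 3.142, 0.0]
contact_force: [0.8, -0.6, -0.9]
gripper_width: 0.0711
gripper_force: 0.0
```

>>> move_arm:
  increments:
    - [[0, 0, 0], 0, 8.8]
    - [[0, 0, 0], 0, 8.8]
    - [[0, 0, -2], 0, 8.8]
    - [[0, 0, -5], 0, 8.8]
    - [[0, 0, -8], 0, 8.8]

```text
t: 34.45
position: [0.5182, 0.3482, 0.1935]
orientation: [0.0, -3.141, 0.001]
contact_force: [0.0, -0.4, -0.5]
gripper_width: 0.088
gripper_force: 0.0
```

>>> move_arm:
  increments:
    - [[0, 0, -2], 0, 8.8]
    - [[0, 0, -2], 0, 8.8]
    - [[0, 0, -2], 0, 8.8]
    - [[0, 0, -2], 0, 8.8]
    - [[0, 0, -2], 0, 8.8]

```text
t: 34.95
position: [0.5179, 0.348, 0.2115]
orientation: [0.0, -3.14, 0.002]
contact_force: [0.7, -0.7, -0.4]
gripper_width: 0.0881
gripper_force: 0.0
```

Run:
```python
from h import *
near(.111,.127,[.518,.348])
t=get_image("top")
for n,h in(("cake0",.011),("top_bun",.012)): disc(t,None,n,h)
```

```text
t 34.95 pos [0.5179 0.348  0.2115] w 0.0881 F [ 0.7 -0.7 -0.4]
encl [0.5178 0.3479] r 29.9 mean [0.5166 0.3479 0.117 ] area r 29.5 ztop 0.1171 [223, 160, 71, 69, 3823]
dtool [ 0.07 -0.01  0.  ] x [-1.    -0.     0.002]
cake0 0.87 ctr [ 0.4534 -0.1223] r 0.0283 med [ 0.4522 -0.1222  0.0125] col [134.  95.  53.] [287.0, 226.0, 311.0, 245.0]
cake0 0.68 ctr [0.5297 0.3873] r 0.028 med [0.5028 0.3456 0.1188] col [85.5 65.  40.5] [104.0, 201.0, 130.0, 215.0]
top_bun 0.65 ctr [ 0.5558 -0.0106] r 0.0316 med [ 0.5524 -0.0105  0.0239] col [133.  90.  40.] [246.0, 187.0, 270.0, 207.0]
```

>>> move_arm:
  increments:
    - [[0.3, -3, 0], 0, 8.8]
    - [[0.8, -7, 0], 0, 8.8]
    - [[1.4, -11, 0], 0, 8.8]
    - [[2, -15, 0], 0, 8.8]
    - [[2.6, -19, 0], 0, 8.8]

```text
t: 35.65
position: [0.4922, 0.1569, 0.2129]
orientation: [-0.001, 3.141, -0.0]
contact_force: [0.9, -0.7, -0.4]
gripper_width: 0.0883
gripper_force: 0.0
```

>>> move_arm:
  increments:
    - [[0.6, -4, 0], 0, 8.8]
    - [[1.2, -8, 0], 0, 8.8]
    - [[1.8, -12, 0], 0, 8.8]
    - [[2.3, -16, 1], 0, 8.8]
    - [[2.8, -20, 2], 0, 8.8]

```text
t: 36.15
position: [0.4646, -0.0431, 0.1931]
orientation: [-0.001, 3.14, 0.0]
contact_force: [0.2, -1.5, 0.1]
gripper_width: 0.0882
gripper_force: 0.0
```

>>> move_arm:
  increments:
    - [[0.6, -4, 1], 0, 8.8]
    - [[1, -8, 2], 0, 8.8]
    - [[1, -8, 4.5], 0, 8.8]
    - [[1, -8, 4.5], 0, 8.8]
    - [[1, -8, 4.5], 0, 8.8]

```text
t: 36.65
position: [0.4545, -0.1209, 0.1481]
orientation: [0.002, -3.141, -0.001]
contact_force: [-0.1, 1.7, 0.4]
gripper_width: 0.0878
gripper_force: 0.0
```

Run:
```python
from h import *
near(.006,.02,[.4535,-.122],.005)
```

```text
t 36.65 pos [ 0.4545 -0.1209  0.1481] w 0.0878 F [-0.1  1.7  0.4]
encl [ 0.4538 -0.1235] r 29.8 mean [ 0.4526 -0.1235  0.0101] area r 29.4 ztop 0.0101 [225, 151, 61, 59, 2833]
dtool [ 0.12 -0.26 14.31] x [-1.    -0.001  0.001]
```

>>> move_arm:
  increments:
    - [[0.05, -0.25, 3], 0, 8.8]
    - [[0.05, -0.25, 7], 0, 8.8]
    - [[0.05, -0.25, 10.5], 0, 8.8]
    - [[0.05, -0.25, 13], 0, 8.8]
    - [[0.05, -0.25, 14.25], 0, 8.8]

```text
t: 37.2
position: [0.4543, -0.1228, 0.0045]
orientation: [0.004, -3.141, -0.001]
contact_force: [-0.1, 0.1, 0.6]
gripper_width: 0.0881
gripper_force: 0.0
```

>>> move_arm:
  increments:
    - [[0, 0, 0], 0, 8.8]
    - [[0, 0, 0], 0, 8.8]
    - [[0, 0, 0], 0, 7]
    - [[0, 0, 0], 0, 5.5]
    - [[0, 0, 0], 0, 5.5]

```text
t: 37.7
position: [0.4547, -0.1241, 0.0062]
orientation: [-0.001, 3.14, -0.0]
contact_force: [0.2, -0.2, 0.1]
gripper_width: 0.066
gripper_force: 0.0
```

>>> move_arm:
  increments:
    - [[0, 0, 0], 0, 5.5]
    - [[0, 0, 0], 0, 5.5]
    - [[0, 0, 0], 0, 5.5]
    - [[0, 0, 0], 0, 5.5]
    - [[0, 0, 0], 0, 5.5]

```text
t: 38.2
position: [0.4545, -0.1241, 0.0059]
orientation: [-0.0, 3.141, 0.0]
contact_force: [-0.3, -0.0, 6.7]
gripper_width: 0.0591
gripper_force: 15.0
```

>>> move_arm:
  increments:
    - [[0, 0, -2], 0, 5.5]
    - [[0, 0, -6], 0, 5.5]
    - [[0, 0, -10], 0, 5.5]
    - [[0, 0, -14], 0, 5.5]
    - [[0, 0, -18], 0, 5.5]

```text
t: 38.7
position: [0.4536, -0.1241, 0.187]
orientation: [0.0, -3.141, 0.0]
contact_force: [0.8, 0.6, -0.6]
gripper_width: 0.0586
gripper_force: 15.0
```

Next, to the plate: d = (+0.064, +0.4725).

>>> move_arm:
  increments:
    - [[-0.3, 3, 0], 0, 5.5]
    - [[-0.8, 7, 0], 0, 5.5]
    - [[-1.4, 11, 0], 0, 5.5]
    - [[-2, 15, 0], 0, 5.5]
    - [[-2.6, 19, 0], 0, 5.5]

```text
t: 39.2
position: [0.4798, 0.0674, 0.1855]
orientation: [-0.0, -3.141, 0.0]
contact_force: [0.3, 0.4, -0.5]
gripper_width: 0.0592
gripper_force: 15.0
```

>>> move_arm:
  increments:
    - [[-0.6, 4, 0], 0, 5.5]
    - [[-1.2, 8, 0], 0, 5.5]
    - [[-1.8, 12, 0], 0, 5.5]
    - [[-2.3, 16, 0], 0, 5.5]
    - [[-2.8, 20, 0], 0, 5.5]

```text
t: 39.7
position: [0.5078, 0.2673, 0.1852]
orientation: [0.0, -3.141, 0.001]
contact_force: [1.0, -0.7, -0.5]
gripper_width: 0.0592
gripper_force: 15.0
```

>>> move_arm:
  increments:
    - [[-0.6, 4, 0], 0, 5.5]
    - [[-1, 8.2, 0], 0, 5.5]
    - [[-1, 8.2, 0], 0, 5.5]
    - [[-1, 8.2, 1], 0, 5.5]
    - [[-1, 8.2, 1], 0, 5.5]

```text
t: 40.2
position: [0.5173, 0.3455, 0.1735]
orientation: [-0.002, -3.139, 0.005]
contact_force: [-0.6, -1.4, -1.3]
gripper_width: 0.059
gripper_force: 15.0
```

Run:
```python
from h import *
held(0,.030)
```

```text
t 40.2 pos [0.5173 0.3455 0.1735] w 0.059 n 9255
ztop(tool) -0.004 x range [-0.0255  0.0298]
centre x(tool) 0.0009 [0.002, 0.0018, 0.0014, 0.0009, 0.0009, 0.0008, 0.0008, 0.0005, 0.0005, 0.0009, 0.001, 0.0009]
tilt [0.004 0.001]
```

>>> move_arm:
  increments:
    - [[-0.1, 0.05, 1], 0, 5.5]
    - [[-0.1, 0.05, 3], 0, 5.5]
    - [[-0.1, 0.05, 4], 0, 5.5]
    - [[-0.1, 0.05, 4.3], 0, 5.5]
    - [[-0.1, 0.05, 4.3], 0, 5.5]

```text
t: 40.75
position: [0.519, 0.348, 0.1321]
orientation: [-0.0, -3.141, 0.001]
contact_force: [0.3, -1.3, -0.7]
gripper_width: 0.0589
gripper_force: 15.0
```

>>> move_arm:
  increments:
    - [[0, 0, 0], 0, 5.5]
    - [[0, 0, 0], 0, 5.5]
    - [[0, 0, 0], 0, 5.5]
    - [[0, 0, 0], 0, 5.5]
    - [[0, 0, 0], 0, 5.5]

```text
t: 41.25
position: [0.5191, 0.3485, 0.1327]
orientation: [-0.0, 3.141, 0.0]
contact_force: [-0.3, -0.3, -0.2]
gripper_width: 0.0591
gripper_force: 15.0
```

>>> move_arm:
  increments:
    - [[0, 0, 0.2], 0, 5.5]
    - [[0, 0, 0.5], 0, 5.5]
    - [[0, 0, 0.7], 0, 5.5]
    - [[0, 0, 0.85], 0, 5.5]
    - [[0, 0, 0.9], 0, 5.5]

```text
t: 41.75
position: [0.5189, 0.3484, 0.1239]
orientation: [0.0, -3.141, 0.0]
contact_force: [-3.4, -2.2, 9.1]
gripper_width: 0.0592
gripper_force: 15.0
```

>>> move_arm:
  increments:
    - [[0, 0, 0], 0, 5.5]
    - [[0, 0, 0.05], 0, 5.5]
    - [[0, 0, 0.05], 0, 6.1]
    - [[0, 0, 0.05], 0, 6.5]
    - [[0, 0, 0.05], 0, 8]

```text
t: 42.25
position: [0.519, 0.3485, 0.1228]
orientation: [-0.0, 3.142, -0.0]
contact_force: [1.7, -0.0, 0.3]
gripper_width: 0.0708
gripper_force: 0.0
```

>>> move_arm:
  increments:
    - [[0, 0, 0], 0, 8.8]
    - [[0, 0, 0], 0, 8.8]
    - [[0, 0, -2], 0, 8.8]
    - [[0, 0, -5], 0, 8.8]
    - [[0, 0, -8], 0, 8.8]

```text
t: 42.75
position: [0.5187, 0.3482, 0.2035]
orientation: [0.0, -3.141, 0.001]
contact_force: [0.1, 0.3, -0.3]
gripper_width: 0.0881
gripper_force: 0.0
```

>>> move_arm:
  increments:
    - [[0, 0, -2], 0, 8.8]
    - [[0, 0, -2], 0, 8.8]
    - [[0, 0, -2], 0, 8.8]
    - [[0, 0, -2], 0, 8.8]
    - [[0, 0, -2], 0, 8.8]

```text
t: 43.25
position: [0.5184, 0.348, 0.2216]
orientation: [0.0, -3.14, 0.002]
contact_force: [0.4, -0.1, 0.6]
gripper_width: 0.0879
gripper_force: 0.0
```

Run:
```python
from h import *
near(.122,.138,[.518,.348])
t=get_image("top"); save(t,"top1.png",(80,110,440,300),2)
for n,h in(("cake0",.011),("top_bun",.012)): disc(t,None,n,h)
```

```text
t 43.25 pos [0.5184 0.348  0.2216] w 0.0879 F [ 0.4 -0.1  0.6]
encl [0.518 0.348] r 29.8 mean [0.5166 0.348  0.1281] area r 29.5 ztop 0.1281 [223, 160, 71, 69, 3858]
dtool [ 0.1  -0.01  0.  ] x [-1.    -0.     0.002]
cake0 0.49 ctr [0.5345 0.392 ] r 0.0282 med [0.5055 0.3491 0.1299] col [99. 76. 48.] [98.0, 202.0, 126.0, 212.0]
top_bun 0.89 ctr [ 0.5564 -0.0098] r 0.0323 med [ 0.5532 -0.0105  0.0236] col [134.  89.  41.] [248.0, 183.0, 269.0, 206.0]
```

View pics/top1.png

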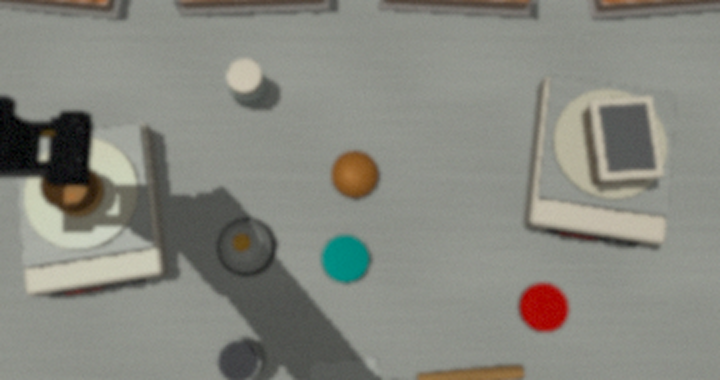

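The crop shows the tub, jar and look-alikes undisturbed and no loose cakes left. The top bun is at crop (355,174).

>>> move_arm:
  increments:
    - [[-0.3, -3, 0], 0, 8.8]
    - [[-0.7, -7, 0], 0, 8.8]
    - [[-1, -11, 0], 0, 8.8]
    - [[-1.4, -15, 0], 0, 8.8]
    - [[-1.8, -19, 0], 0, 8.8]

```text
t: 43.95
position: [0.537, 0.1569, 0.223]
orientation: [-0.001, 3.141, 0.0]
contact_force: [0.8, -0.4, -0.6]
gripper_width: 0.0879
gripper_force: 0.0
```

>>> move_arm:
  increments:
    - [[-0.3, -4, 0], 0, 8.8]
    - [[-0.7, -8, 1], 0, 8.8]
    - [[-1, -12, 3], 0, 8.8]
    - [[-1.4, -15, 5], 0, 8.8]
    - [[-1.9, -16.8, 7], 0, 8.8]

```text
t: 44.45
position: [0.5561, -0.0129, 0.1525]
orientation: [0.005, 3.141, -0.002]
contact_force: [-0.5, -0.1, 0.8]
gripper_width: 0.0882
gripper_force: 0.0
```

>>> move_arm:
  increments:
    - [[0, 0, 0], 0, 8.8]
    - [[0, 0, 0], 0, 8.8]
    - [[0, 0, 0], 0, 8.8]
    - [[0, 0, 0], 0, 8.8]
    - [[0, 0, 0], 0, 8.8]

```text
t: 44.95
position: [0.5565, -0.0084, 0.1537]
orientation: [-0.003, 3.14, 0.001]
contact_force: [-0.3, -0.2, -0.6]
gripper_width: 0.0877
gripper_force: 0.0
```

Run:
```python
from h import *
near(.006,.035,[.556,-.01],.006)
```

```text
t 44.95 pos [ 0.5565 -0.0084  0.1537] w 0.0877 F [-0.3 -0.2 -0.6]
encl [ 0.5562 -0.0108] r 33.1 mean [ 0.5525 -0.0108  0.0207] area r 32.8 ztop 0.0216 [222, 147, 67, 65, 3414]
dtool [ 0.23 -0.25 14.77] x [-1.    -0.002 -0.001]
```

>>> move_arm:
  increments:
    - [[0.05, -0.25, 3], 0, 8.8]
    - [[0.05, -0.25, 7], 0, 8.8]
    - [[0.05, -0.25, 11], 0, 8.8]
    - [[0.05, -0.25, 13.5], 0, 8.8]
    - [[0.05, -0.25, 14.7], 0, 8.8]

```text
t: 45.5
position: [0.5542, -0.0117, 0.0039]
orientation: [0.001, -3.139, -0.0]
contact_force: [-0.6, -0.1, 0.4]
gripper_width: 0.0879
gripper_force: 0.0
```

>>> move_arm:
  increments:
    - [[0, 0, 0], 0, 8.8]
    - [[0, 0, 0], 0, 8.8]
    - [[0, 0, 0], 0, 7.5]
    - [[0, 0, 0], 0, 6.1]
    - [[0, 0, 0], 0, 6.1]

```text
t: 46.0
position: [0.5563, -0.0119, 0.0069]
orientation: [-0.0, 3.14, 0.0]
contact_force: [-0.5, 1.0, -0.1]
gripper_width: 0.0657
gripper_force: 0.3
```

>>> move_arm:
  increments:
    - [[0, 0, 0], 0, 6.1]
    - [[0, 0, 0], 0, 6.1]
    - [[0, 0, 0], 0, 6.1]
    - [[0, 0, 0], 0, 6.1]
    - [[0, 0, 0], 0, 6.1]

```text
t: 46.5
position: [0.5563, -0.012, 0.0068]
orientation: [-0.0, 3.14, 0.0]
contact_force: [-0.5, 0.2, 7.4]
gripper_width: 0.065
gripper_force: 15.0
```

>>> move_arm:
  increments:
    - [[0, 0, -2], 0, 6.1]
    - [[0, 0, -6], 0, 6.1]
    - [[0, 0, -10], 0, 6.1]
    - [[0, 0, -15], 0, 6.1]
    - [[0, 0, -19], 0, 6.1]

```text
t: 47.0
position: [0.5557, -0.0122, 0.1986]
orientation: [-0.0, 3.14, 0.0]
contact_force: [1.2, 0.2, -0.5]
gripper_width: 0.0652
gripper_force: 15.0
```

>>> move_arm:
  increments:
    - [[0.3, 3, 0], 0, 6.1]
    - [[0.7, 7, 0], 0, 6.1]
    - [[1.1, 11, 0], 0, 6.1]
    - [[1.5, 15, 0], 0, 6.1]
    - [[2, 19, 0], 0, 6.1]

```text
t: 47.5
position: [0.5351, 0.1793, 0.1961]
orientation: [0.0, 3.142, -0.0]
contact_force: [1.7, 0.0, -0.8]
gripper_width: 0.0654
gripper_force: 15.0
```

>>> move_arm:
  increments:
    - [[0.3, 4, 0], 0, 6.1]
    - [[0.7, 8, 0], 0, 6.1]
    - [[1.1, 12, 0], 0, 6.1]
    - [[1.5, 15.5, 0], 0, 6.1]
    - [[1.75, 17, 0], 0, 6.1]

```text
t: 48.0
position: [0.5163, 0.3521, 0.1957]
orientation: [0.008, -3.141, -0.003]
contact_force: [-0.1, -0.5, -1.2]
gripper_width: 0.0653
gripper_force: 15.0
```

>>> move_arm:
  increments:
    - [[0, 0, 0], 0, 6.1]
    - [[0, 0, 1], 0, 6.1]
    - [[0, 0, 1], 0, 6.1]
    - [[0, 0, 1], 0, 6.1]
    - [[0, 0, 1], 0, 6.1]

```text
t: 48.5
position: [0.5186, 0.3467, 0.1861]
orientation: [0.002, 3.141, -0.001]
contact_force: [-0.4, -0.5, 0.2]
gripper_width: 0.0651
gripper_force: 15.0
```

Run:
```python
from h import *
held(0,.033,"w4.png")
s=get_state(); w=get_image("wrist"); W=cloud({**w,"extrinsics":w["T_tool_cam"]})
m=(abs(W[...,1])<.026)&(abs(W[...,0])<.045)&(abs(W[...,2]+.005)<.03); p=W[m]
print(p[:,2].min(),np.percentile(p[:,2],[1,50,99]))
cs=[]
for y0 in np.arange(-.022,.0221,.004):
    k=p[abs(p[:,1]-y0)<.002]; cs.append(k[:,0].max()-np.sqrt(.033**2-y0**2))
print(np.round(cs,4)); print(p[p[:,2]<np.percentile(p[:,2],5)].mean(0))
```

```text
t 48.5 pos [0.5186 0.3467 0.1861] w 0.0651 n 10841
ztop(tool) -0.0151 x range [-0.0183  0.0279]
centre x(tool) -0.0036 [-0.0033, -0.0034, -0.0025, -0.0036, -0.0037, -0.0035, -0.0036, -0.0031, -0.004, -0.0039, -0.0041, -0.0049]
tilt [0.062 0.002]
-0.019861628729169717 [-0.0190211  -0.01532021  0.00542735]
[0.0022 0.0014 0.0013 0.0009 0.0004 0.0003 0.0002 0.0003 0.0004 0.0004
 0.0008 0.0012]
[ 0.00160284 -0.00071264 -0.01881155]
```

View pics/w4.png

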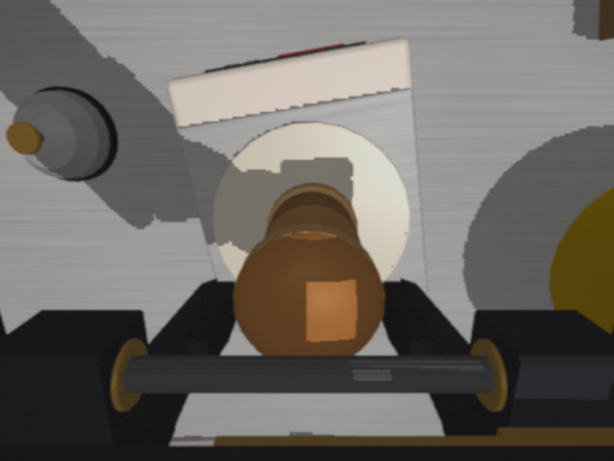

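The top bun is held level, dome up, at raw (257,240). The stack below is centred on the plate.

>>> move_arm:
  increments:
    - [[0, 0.1, 1], 0, 6.1]
    - [[0, 0.1, 3], 0, 6.1]
    - [[0, 0.1, 4], 0, 6.1]
    - [[0, 0.1, 4.3], 0, 6.1]
    - [[0, 0.1, 4.3], 0, 6.1]

```text
t: 49.1
position: [0.5178, 0.3488, 0.1425]
orientation: [0.0, -3.141, 0.001]
contact_force: [0.2, -0.3, -1.0]
gripper_width: 0.0654
gripper_force: 15.0
```

>>> move_arm:
  increments:
    - [[0, 0, 0], 0, 6.1]
    - [[0, 0, 0], 0, 6.1]
    - [[0, 0, 0], 0, 6.1]
    - [[0, 0, 0], 0, 6.1]
    - [[0, 0, 0], 0, 6.1]

```text
t: 49.6
position: [0.5181, 0.349, 0.1432]
orientation: [-0.0, 3.141, 0.0]
contact_force: [0.1, 0.6, -0.4]
gripper_width: 0.0652
gripper_force: 15.0
```

>>> move_arm:
  increments:
    - [[0, -0.05, 0.2], 0, 6.1]
    - [[0, -0.05, 0.5], 0, 6.1]
    - [[0, -0.05, 0.7], 0, 6.1]
    - [[0, -0.05, 0.8], 0, 6.1]
    - [[0, -0.05, 0.85], 0, 6.1]

```text
t: 50.1
position: [0.518, 0.3484, 0.1357]
orientation: [0.0, -3.141, 0.0]
contact_force: [-5.2, -2.9, 15.2]
gripper_width: 0.0655
gripper_force: 15.0
```

>>> move_arm:
  increments:
    - [[0, 0, 0], 0, 6.1]
    - [[0, 0, 0.05], 0, 6.1]
    - [[0, 0, 0.05], 0, 6.1]
    - [[0, 0, 0.05], 0, 6.1]
    - [[0, 0, 0.05], 0, 6.1]

```text
t: 50.6
position: [0.518, 0.3484, 0.1357]
orientation: [0.0, -3.141, -0.0]
contact_force: [-4.8, -4.0, 15.5]
gripper_width: 0.0651
gripper_force: 15.0
```

>>> move_arm:
  increments:
    - [[0, 0, -0.05], 0, 6.1]
    - [[0, 0, -0.08], 0, 6.1]
    - [[0, 0, -0.08], 0, 6.7]
    - [[0, 0, -0.08], 0, 7.2]
    - [[0, 0, -0.08], 0, 8.8]

```text
t: 51.1
position: [0.518, 0.3484, 0.1345]
orientation: [0.0, -3.141, 0.0]
contact_force: [-0.1, 0.4, -0.2]
gripper_width: 0.078
gripper_force: 0.0
```

>>> move_arm:
  increments:
    - [[0, 0, 0], 0, 8.8]
    - [[0, 0, 0], 0, 8.8]
    - [[0, 0, -2], 0, 8.8]
    - [[0, 0, -5], 0, 8.8]
    - [[0, 0, -8], 0, 8.8]

```text
t: 51.6
position: [0.5177, 0.3482, 0.2153]
orientation: [0.0, -3.141, 0.001]
contact_force: [0.1, 0.1, 0.4]
gripper_width: 0.088
gripper_force: 0.0
```

>>> move_arm:
  increments:
    - [[0, 0, -3], 0, 8.8]
    - [[0, 0, -3], 0, 8.8]
    - [[0, 0, -3], 0, 8.8]
    - [[0, 0, -3], 0, 8.8]
    - [[0, 0, -3], 0, 8.8]

```text
t: 52.1
position: [0.5173, 0.348, 0.2433]
orientation: [0.0, -3.14, 0.003]
contact_force: [-0.5, 0.1, 0.2]
gripper_width: 0.0879
gripper_force: 0.0
```

Run:
```python
from h import *
near(.13,.17,[.518,.348],None,"w5.png")
t=get_image("top")
for n,h in(("cake0",.011),("top_bun",.012)): disc(t,None,n,h)
s,M=pose(); w=get_image("wrist"); disc(w,s,"bell_top",.06)
```

```text
t 52.1 pos [0.5173 0.348  0.2433] w 0.0879 F [-0.5  0.1  0.2]
encl [0.5178 0.3478] r 33.2 mean [0.5133 0.3478 0.1494] area r 32.8 ztop 0.1505 [220, 154, 77, 75, 4492]
dtool [ 0.18 -0.01  0.  ] x [-1.    -0.     0.002]
top_bun 0.72 ctr [0.536  0.3958] r 0.0333 med [0.5019 0.3421 0.1505] col [89. 61. 28.] [95.0, 197.0, 126.0, 213.0]
bell_top 0.59 ctr [0.5411 0.3482] r 0.0432 med [0.5124 0.3483 0.1506] col [88. 59. 33.] [219.0, 153.0, 296.0, 228.0]
bell_top 0.56 ctr [0.4546 0.1403] r 0.0113 med [0.4549 0.1399 0.0589] col [98. 73. 33.] [48.0, 102.0, 75.0, 124.0]
```

View pics/w5.png

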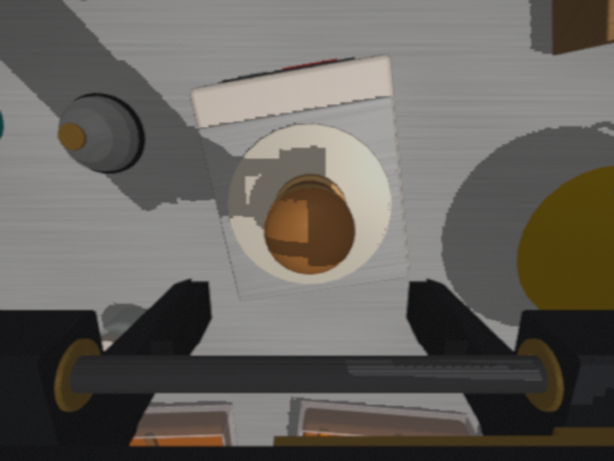

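The burger is complete and centred, with the dome at raw (258,188). Next is the bell, with closed fingers.

>>> move_arm:
  increments:
    - [[1, -3, 0], 0, 6]
    - [[2.2, -7, 0], 0, 4]
    - [[3.4, -11, 0], 0, 2]
    - [[4.8, -15, 1], 0, 0]
    - [[6, -18.5, 3], 0, 0]

```text
t: 52.9
position: [0.4584, 0.1619, 0.2157]
orientation: [0.001, 3.139, 0.002]
contact_force: [0.7, -1.0, -0.8]
gripper_width: 0.0501
gripper_force: 0.0
```

>>> move_arm:
  increments:
    - [[0.3, -2.4, 2], 0, 0]
    - [[0.3, -2.4, 4], 0, 0]
    - [[0.3, -2.4, 6], 0, 0]
    - [[0.3, -2.4, 8], 0, 0]
    - [[0.3, -2.4, 8], 0, 0]

```text
t: 53.4
position: [0.4536, 0.1389, 0.133]
orientation: [0.0, -3.138, 0.003]
contact_force: [0.7, -0.7, 0.9]
gripper_width: 0.01
gripper_force: 0.0
```

>>> move_arm:
  increments:
    - [[0, 0, 0], 0, 0]
    - [[0, 0, 0], 0, 0]
    - [[0, 0, 0], 0, 0]
    - [[0, 0, 0], 0, 0]
    - [[0, 0, 0], 0, 0]

```text
t: 53.9
position: [0.4553, 0.1396, 0.1352]
orientation: [-0.0, 3.141, 0.001]
contact_force: [0.4, 0.3, -0.2]
gripper_width: 0.0007
gripper_force: 0.0
```

Run:
```python
from h import *
look("bell_top",.06,.06,"w6.png")
t=get_image("top"); disc(t,None,"bell_top",.06)
near(.052,.068,[.4545,.139],.06)
```

```text
t 53.9 pos [0.4553 0.1396 0.1352] w 0.0007 F [ 0.4  0.3 -0.2] zax [ 0.001  0.    -1.   ] x [-1.    -0.    -0.001]
t 54.1 pos [0.4551 0.1395 0.1349] w 0.0008 F [-0.1 -0.1  0.6]
encl [0.4548 0.1372] r 11.9 mean [0.454  0.1372 0.059 ] area r 11.6 ztop 0.0591 [240, 187, 31, 30, 691]
dtool [ 0.07 -0.23  7.49] x [-1. -0. -0.]
```

View pics/w6.png

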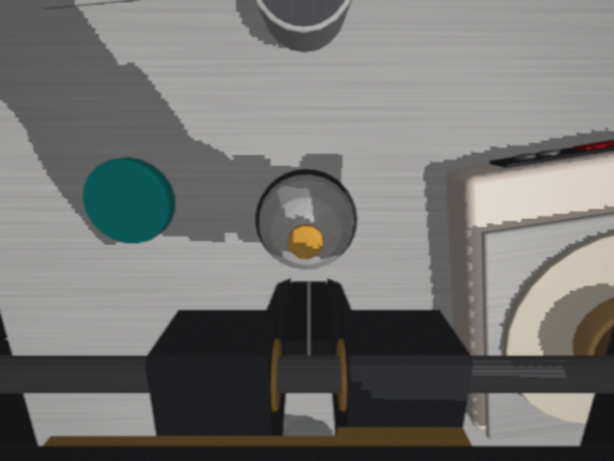

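The closed fingers are right over the brass head at raw (255,200).

>>> move_arm:
  increments:
    - [[0, -0.15, 2], 0, 0]
    - [[0, -0.15, 4], 0, 0]
    - [[0, -0.15, 5.5], 0, 0]
    - [[0, -0.15, 6.3], 0, 0]
    - [[0, -0.15, 6.6], 0, 0]

```text
t: 54.65
position: [0.4547, 0.1378, 0.0682]
orientation: [0.0, -3.141, 0.001]
contact_force: [0.2, 0.7, -0.7]
gripper_width: 0.0004
gripper_force: 0.0
```

>>> move_arm:
  increments:
    - [[0, 0, 0.2], 0, 0]
    - [[0, 0, 0.5], 0, 0]
    - [[0, 0, 0.8], 0, 0]
    - [[0, 0, 1.0], 0, 0]
    - [[0, 0, 1.2], 0, 0]

```text
t: 55.15
position: [0.4554, 0.1381, 0.057]
orientation: [-0.0, 3.141, 0.001]
contact_force: [-0.3, -0.9, 2.9]
gripper_width: 0.0002
gripper_force: 1.8
```

Contact, with the spring force building up.

>>> move_arm:
  increments:
    - [[0, 0, 0.2], 0, 0]
    - [[0, 0, 0.3], 0, 0]
    - [[0, 0, 0.4], 0, 0]
    - [[0, 0, 0.5], 0, 0]
    - [[0, 0, 0.5], 0, 0]

```text
t: 55.65
position: [0.4555, 0.1381, 0.0524]
orientation: [-0.0, 3.141, 0.001]
contact_force: [-0.9, -1.2, 10.1]
gripper_width: 0.0005
gripper_force: 5.5
```

>>> move_arm:
  increments:
    - [[0, 0, 0.05], 0, 0]
    - [[0, 0, 0.1], 0, 0]
    - [[0, 0, 0.15], 0, 0]
    - [[0, 0, 0.15], 0, 0]
    - [[0, 0, 0.15], 0, 0]

```text
t: 56.15
position: [0.4555, 0.1381, 0.0521]
orientation: [0.0, 3.141, 0.001]
contact_force: [-6.7, -1.7, 31.1]
gripper_width: 0.0001
gripper_force: 15.2
```

At its stop (z no longer drops while the force climbs to 31 N). Now I'll lift clear, straight up.

>>> move_arm:
  increments:
    - [[0, 0, -1], 0, 0]
    - [[0, 0, -3], 0, 0]
    - [[0, 0, -6], 0, 0]
    - [[0, 0, -9], 0, 0]
    - [[0, 0, -10], 0, 0]

```text
t: 56.65
position: [0.4562, 0.1383, 0.1524]
orientation: [-0.0, 3.138, 0.002]
contact_force: [0.1, -0.5, -0.3]
gripper_width: 0.0005
gripper_force: 0.0
```

>>> move_arm:
  increments:
    - [[0, 0, 0], 0, 0]
    - [[0, 0, 0], 0, 0]
    - [[0, 0, 0], 0, 0]
    - [[0, 0, 0], 0, 0]
    - [[0, 0, 0], 0, 0]

```text
t: 57.15
position: [0.4547, 0.1377, 0.1496]
orientation: [0.0, -3.14, 0.001]
contact_force: [0.6, 0.2, 0.3]
gripper_width: 0.0007
gripper_force: 0.0
```

Run:
```python
from h import *
near(.05,.068,[.4545,.138])
sc=get_image("scene"); save(sc,"sc1.png",(150,110,420,340),2.6)
```

```text
t 57.15 pos [0.4547 0.1377 0.1496] w 0.0007 F [0.6 0.2 0.3]
encl [0.4547 0.1371] r 12.0 mean [0.4541 0.1373 0.0589] area r 11.5 ztop 0.059 [244, 183, 28, 28, 621]
dtool [ 0.03 -0.06  0.  ] x [-1.    -0.     0.001]
```

View pics/sc1.png

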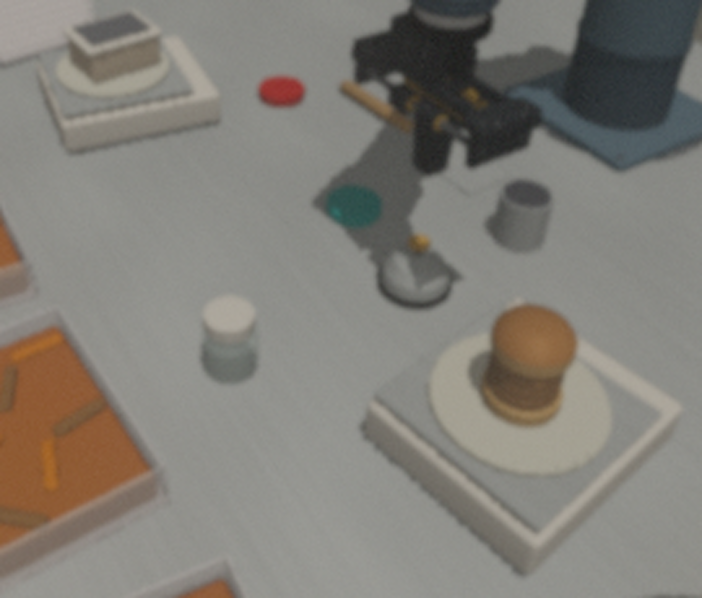

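The picture shows the burger straight on the left plate at crop (527,360), and the plunger is back up (top at 59 mm, as before). The jar at (230,340) and the tub at (115,50) are still standing where they were.

```bash
python3 -c "
from plant import ticket
print(ticket.sign_off())"
```

```text
the job is handed in; nothing more can be done
None
```

The burger (bottom bun, all four fish cakes, top bun) is stacked straight in the middle of the left plate, the bell was pressed to its stop and came back up, the tub and jar were left where they stood, and the job was handed in at about 57 s.

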